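Lay the slate on the bottle stand

TASK

Get the bottle of the day ready for the tasting: draw the slate out of its slot in the oak caddy and, without letting go of it, press its notched end on the table so that it swings level between the fingers, chalked face up. Then lay it flat along the tongue of the bottle stand with its notch over the brass pin, push it home so that the pin sits at the bottom of the notch, and let go; leave the bottle and the other things undisturbed.

Things in the scene. Friction and masses are not known exactly. Their poses are not given: they have to be found in the camera images.
- slate_mid (a point): centre of the loose dark slate strip, 130 x 40 x 6 mm, 0.09 kg. x runs along it to the notched end, y across its width, z out of the chalked face. It starts in the caddy's slot, notched end down, sloping 62 degrees from level, its upper end leaning out to the caddy's front, chalked face up and away from the robot; the upper 60 mm stand free, to be pinched by the two long edges.
- notch (a point): middle of the bottom of the slate's notch, 49 mm from the slate's centre, axes as the slate's. The notch is 10 mm wide, 16 mm deep and open at the slate's +x end.
- caddy: fixed pale oak caddy; origin at table height; -x is its front, towards the robot. Its base spans x -87 to 63 mm, y -95 to 95 mm. Its shelf board, z 220 to 232 mm, ends in front at x = -33 mm, about above the slate's free end, so a vertical gripper does not fit: come tilted along the slate. Side panels at y = -88 and 88 mm. Things on the shelf reach z 290 mm.
- slot (a point): middle of the slot's mouth in the caddy, 65 mm up from the slot's floor: the slate's centre is here at the start. The slot is 45 mm wide across y and 10 mm high. Axes as the caddy's; going up and out, the slot runs towards -x, 62 degrees above level.
- table: the fixed table; its bare top is at z = 0. Between the caddy and the stand a lane of bare top, at least 120 mm wide (x from 0.37 to 0.62 m, y from -0.10 to 0.02 m), is always free for pressing the slate.
- stand: fixed pale oak bottle stand; origin at table height, x along its tongue towards the bottle. The tongue is 26 mm wide, its top 36 mm above the table, x = -128 to 12 mm; a cross foot 10 mm high, 74 mm wide, lies under it at x -122 to -102 mm. The half bottle (62 mm across, 243 mm high) stands at x = 68 mm on a square foot, 18 mm high, that begins at x = 12 mm.
- pin (a point): foot of the upright brass pin, on the tongue's top at x = 2 mm of the stand. The pin is 6 mm across and 10 mm high.
- saddle (a point): middle of the brass saddle on the tongue's top, 34 mm from the pin towards the robot. Its two ears, 16 mm long and 10 mm high, stand 45.5 mm apart (inside), flared at the top, and keep the slate straight between them.
- seat (a point): where the slate's centre belongs when it is home: on the tongue's middle line, 52 mm from the pin's axis towards the robot, 39 mm above the table. Axes as the stand's: the slate's x must lie along x here (notch towards the bottle), its z up.
- bottle: loose half bottle on the stand; origin under its foot, z up it. Must stay standing where it is.
- bell: loose brass hand bell with a dark wooden handle, 58 x 58 x 94 mm, a bystander; origin under its middle.
- votive: loose red candle glass, 68 x 68 x 70 mm, a bystander; origin under its middle.
- tasting_cup: loose silver tasting cup, 82 x 103 x 28 mm, a bystander; origin under its middle.
Things that resemble listed ones, but are neither listed nor needed, are in the scene too. What is shaped like the bottle but orange is not meant.

How it is judged (in metres and radians):
On the way, in this order (a step that is already met when the one before it is completed fails the run):
1. the slate is drawn clear of its slot, held in the fingers (distance between slate_mid and slot above 0.07 m and contact force between the fingers and slate above 1 N), for 0.1 s.
2. still held, it is pressed on the table and has swung to within 30 degrees of level, chalked face up (contact force between slate and table above 0.5 N and contact force between the fingers and slate above 1 N and angle between slate_mid's own z axis and vertical below 0.524 rad), for 0.1 s.
At the end, for the whole second after the job is handed in: The slate rests flat on the tongue, chalked face up, let go (height within 2.5 mm, level within 3 degrees), straight along it (5 mm sideways, 6 degrees), the pin within 4 mm of the bottom of its notch; the bottle stands upright within 20 mm of where it stood (x of slate_mid in the frame of seat between -0.004 and 0.003 m and y of slate_mid in the frame of seat between -0.005 and 0.005 m and z of slate_mid in the frame of seat between -0.0025 and 0.0025 m and angle between the x axis of slate_mid and the x axis of seat, either way round below 0.1 rad and angle between slate_mid's own z axis and vertical below 0.06 rad and linear speed of slate below 0.01 m/s and angle between bottle's own z axis and vertical below 0.05 rad and distance of bottle from where it was at the start of the episode below 0.02 m); the robot touches nothing.
It fails at once if the slate is let go anywhere but in its slot or on the stand (distance between slate_mid and slot above 0.075 m and distance between slate_mid and seat above 0.03 m and contact force between the fingers and slate below 0.05 N).
It fails at once if the bottle is tipped or pushed more than 20 mm (angle between bottle's own z axis and vertical above 0.25 rad or distance of bottle from where it was at the start of the episode above 0.02 m).
It fails at once if the bell, candle glass or tasting cup is moved more than 30 mm (distance of any of bell, votive, tasting_cup from where it was at the start of the episode above 0.03 m).
It also fails if it takes over 51 s, if anything falls off the work surface, if the arm or the gripper's body presses on something with over 40 N, if the wrist force passes 120 N, or if a joint passes its speed limit or range.

ROBOT

A 6-joint arm with a two-finger parallel gripper is mounted at the origin on a cart in front of the work surface, level with it; the furniture and walls round the work are solid. World frame = base frame: x ahead of the robot, y to its left, z up, the work surface at z = 0. Lengths are in mm, angles in degrees, forces in N, time in s.
With the tool pointing down it reaches from about 300 to 850 mm from the base axis. Payload 4.2 kg.
Tool frame: the origin (TCP) lies at the very end of the fingers, on their centre line; the grasp point (between the pads) lies 19 mm behind it; z points along the fingers, y is the line along which they close (so a half turn about z gives the same grasp; the last joint's range is limited). The gripper opens to 91 mm and grips with 3 to 60 N. Pads are 32 mm wide; open, the fingers measure 118 mm over their backs; the gripper's body (76 mm by 178 mm) begins 60 mm behind the grasp point.
Start: joints at [-65.317, 18.312, 89.639, -0, 72.044, -1.146], TCP at [250.525, -517.572, 213.976] pointing down, gripper open.
Joint ranges: [-177.97, 177.97], [-48.28, 115.42], [12.27, 149.76], [-77.06, 257.06], [2.81, 150.46], [-146.56, 146.56]. Speed limits (degrees/s): [147.25, 147.25, 180, 180, 180, 180].

INTERFACE

Orientations are given as [roll, pitch, yaw] about the fixed x, y, z axes, in that order (R = Rz(yaw) Ry(pitch) Rx(roll)).
In Python, from workcell import env, eyes gives the robot as it stands.
- The arm moves only by the tool send_rows, never from a script. Its argument "targets" is text: rows parted by semicolons, each of 7 numbers parted by spaces: the shift along the tool's x, y, z in m, then the turn, a rotation vector about the tool's x, y, z in degrees, then the opening in per cent of the stroke, from 0 (shut) to 100 (fully open). A call has 1 to 12 rows; each row is the pose to reach, as a shift and turn from the pose commanded when the call began, along the tool's axes at that moment; what a row does not reach only later rows make up. A row lasts 1/12 s, in which the tool goes at most 41.7 mm and 7.16 degrees, less where a joint would pass 70% of its speed; a pose out of reach is approached as far as the arm can. A call with a gripper value outside its range is refused whole. The fingers move at their own pace and stop on an object; "grip_force" is the grip in N (left out, the last holds). Time passes only in rows, so rows that repeat a pose let the fingers close. It gives the time, the measured TCP pose, the force, the opening and the grip force at its end, in the units of the state.
- env.state(): the state, without advancing time (a new reading comes with each control period).
- eyes.grab_frame(name): name is "scene" or "top" or "wrist"; returns a dict with "image" (420x560x3 uint8, blue, green, red), "fovy" (degrees; the focal length in pixels is half the picture's height over the tangent of half this angle, whatever the lens; pixels are square), "cx", "cy" (the principal point, pixels), "eye" and "attitude" of the camera in the world. Camera axes: x right, y up, looking along -z (the intrinsics and any distortion apply to the point x, -y, -z); pixel columns grow to the right and rows downward; lengths in mm; the calibration is good to about 2 mm. The wrist camera is an equidistant fisheye: a pixel r from the principal point sees the ray r / f radians off the axis. A picture is of the moment at which its call begins. There is no depth.
- env.job_done(): hands the job in; it is judged then, once.
The state is a dict: "time_s": time; "qpos": joint angles; "qvel": joint speeds; "effort": joint torques, N m; "ee_pos": TCP position; "ee_rot": TCP orientation; "force": force on the tool from outside, world axes, zero at the start; "torque": the same for the moment, N m; "gripper_width": finger opening in mm; "gripper_force": force on a finger pad.
Only numpy, scipy, OpenCV 4.12 (cv2) and the standard library are available. Lean on these libraries where they do the work, as an engineer would, in place of code of your own. Each camera call takes 0.05 s, during which the arm holds its last target. There are 200 camera calls.

## Working session

There is one attempt and no reset: what is moved stays moved. The work goes in short steps, Python scripts to look and compute and a tool call to move; the robot and the scene stay as the last step left them, time stands still between calls to the robot, and variables do not carry over. Pictures are saved under pics/ and viewed, at most 10 in all, crops included, and the job is handed in when it is done.

Besides the shell and the picture viewer there is one more tool, called after ">>>" as name(argument=value, ...), one argument or row to a line, values as JSON. send_rows: Moves the arm, as the interface text tells. Its arguments: {"type":"object","properties":{"targets":{"type":"string"},"grip_force":{"type":"number"}},"required":["targets"]}

```bash
ls; mkdir -p pics; python3 - <<'E'
from workcell import env, eyes
import cv2
s=env.state()
print({k:s[k] for k in('time_s','ee_pos','ee_rot','force','gripper_width')})
for n in('scene','top'):
    f=eyes.grab_frame(n); cv2.imwrite(f'pics/{n}0.png',f['image']); print(n,f['fovy'],f['cx'],f['cy'],f['eye'],f['attitude'],[k for k in f])
E
```

```text
pics
{'time_s': 0.0, 'ee_pos': array([ 250.31713629, -517.11154789,  213.14054361]), 'ee_rot': array([-1.79900045e+02, -7.97744129e-04,  2.58302260e+01]), 'force': array([-0.32040609,  0.4811272 ,  0.05521068]), 'gripper_width': 91.04660492574072}
scene 44.7035180262634 276.2448888024595 211.33566308869348 [-1182.70966812  -955.52179657   726.91414608] [ 62.42200668   0.14732407 -60.27656925] ['image', 'fovy', 'cx', 'cy', 'eye', 'attitude']
top 50.790352514173584 280.6605147461697 202.45392749616806 [ 321.5944558   130.0454836  1286.22065529] [  8.73398817  -3.62553307 -90.81965738] ['image', 'fovy', 'cx', 'cy', 'eye', 'attitude']
```

View pics/scene0.png

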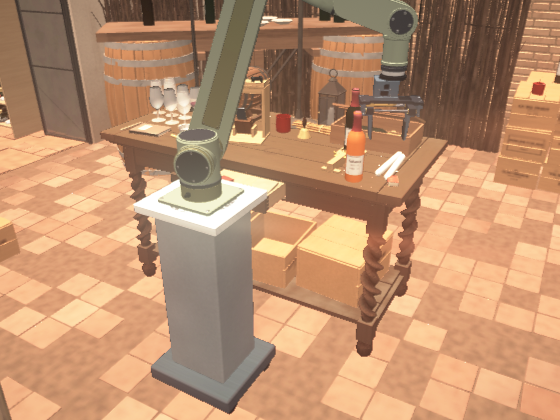

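View pics/top0.png

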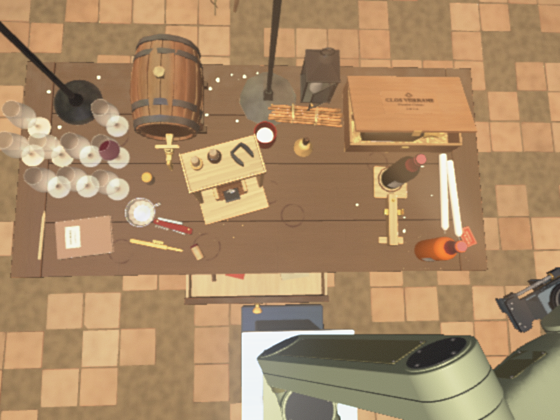

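The scene view shows the caddy at about (250,110) and the stand with the dark bottle at about (345,140). The orange bottle at (355,155) is a decoy. In the top view the caddy is at (228,178), with the dark slate's end at about (232,193). The stand's tongue runs (390,240) to (395,195), with the dark bottle near (390,180). The bell is at (303,147), the votive at (265,133) and the cup at (142,210).

```bash
cat > h.py <<'E'
import numpy as np, cv2
from scipy.spatial.transform import Rotation as R
def rpy(a): return R.from_euler('xyz',a,degrees=True).as_matrix()
def foc(f): return 210/np.tan(np.radians(f['fovy'])/2)
def proj(f,P,fish=False):
    p=(np.atleast_2d(P)-f['eye'])@rpy(f['attitude']); p=p*[1,-1,-1]
    if fish:
        r=np.hypot(p[:,0],p[:,1]); k=np.arctan2(r,p[:,2])/np.maximum(r,1e-9)
    else: k=1/p[:,2]
    return np.c_[f['cx']+foc(f)*p[:,0]*k, f['cy']+foc(f)*p[:,1]*k]
def ray(f,uv,fish=False):
    d=(np.atleast_2d(uv)-[f['cx'],f['cy']])/foc(f)
    if fish:
        r=np.linalg.norm(d,axis=1,keepdims=True); c=np.c_[d*np.sinc(r/np.pi),np.cos(r)]
    else: c=np.c_[d,np.ones(len(d))]
    return (c*[1,-1,-1])@rpy(f['attitude']).T
def onz(f,uv,z,fish=False):
    d=ray(f,uv,fish); return f['eye']+d*((z-f['eye'][2])/d[:,2])[:,None]
def pose(xyz,yaw,pts):
    return np.asarray(xyz)+np.asarray(pts,float)@R.from_euler('z',yaw,degrees=True).as_matrix().T
E
python3 - <<'E'
from h import *
from workcell import eyes
f=eyes.grab_frame('top'); im=f['image']
a=cv2.resize(im[125:235,170:280],None,fx=3.6,fy=3.6,interpolation=cv2.INTER_CUBIC)
b=cv2.resize(im[145:255,340:450],None,fx=3.6,fy=3.6,interpolation=cv2.INTER_CUBIC)
cv2.imwrite('pics/crop.png',np.hstack([a,b]))
E
```

```text
(no output)
```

View pics/crop.png

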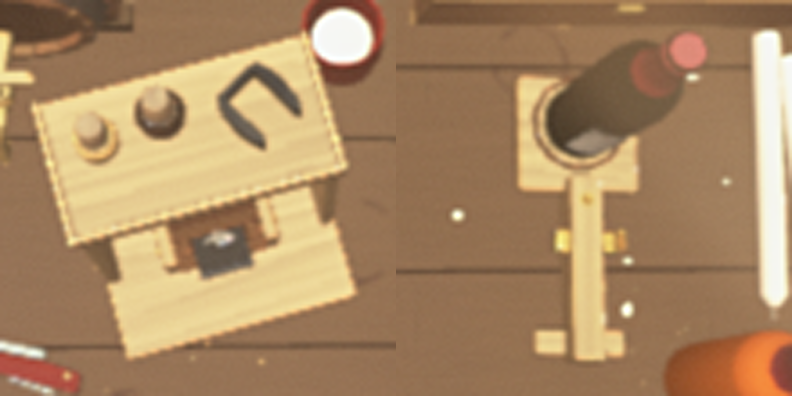

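Left: the slate is the dark strip in the slot, at crop (222,250), i.e. image (231.7,194.4). It is the only thin dark strip: the horseshoe on the shelf at (260,105), the brown card at (84,237) and the cards in the drawer don't match. Right: the tongue runs from crop (590,360) up to the pin at (587,198), with the saddle at (588,240). The bottle on it is dark, not orange.

```bash
python3 - <<'E'
from h import *
from workcell import eyes
f=eyes.grab_frame('top')
A=lambda u,v:(170+u/3.6-.36,125+v/3.6-.36)
B=lambda u,v:(340+(u-396)/3.6-.36,145+v/3.6-.36)
sh=onz(f,[A(72,243),A(347,168),A(33,105),A(303,33)],232)
print('shelf FL FR BL BR\n',sh.round(1)); 
for z in(0,12): 
  b=onz(f,[A(128,357),A(357,292)],z); print('base',z,b.round(1),np.linalg.norm(b[1]-b[0]))
w=sh[0]-sh[1]; print('w',np.linalg.norm(w),'yaw',np.degrees(np.arctan2(-w[0],w[1])))
w=b[0]-b[1];print('yaw base',np.degrees(np.arctan2(-w[0],w[1])))
print('pin top',onz(f,B(587,198),46).round(1),'tongue front corners',onz(f,[B(573,359),B(606,359)],36).round(1))
print('tongue back',onz(f,[B(570,178),B(603,178)],36).round(1))
print('ears',onz(f,[B(556,240),B(627,240)],46).round(1))
print('footsq',onz(f,[B(518,188),B(638,190),B(518,75)],18).round(1))
E
```

```text
shelf FL FR BL BR
 [[508.9 278.8 232. ]
 [559.9  95.6 232. ]
 [603.2 306.3 232. ]
 [654.4 124.8 232. ]]
base 0 [[456.9 265.5   0. ]
 [508.8  80.8   0. ]] 191.87134157691327
base 12 [[455.6 264.2  12. ]
 [507.   81.2  12. ]] 190.08124740492556
w 190.2264301905827 yaw 15.547670344957167
yaw base 15.686450436340891
pin top [[ 518.1 -276.    46. ]] tongue front corners [[ 389.9 -261.    36. ]
 [ 389.6 -287.8   36. ]]
tongue back [[ 536.2 -266.2   36. ]
 [ 536.1 -293.4   36. ]]
ears [[ 484.2 -249.    46. ]
 [ 483.9 -306.9   46. ]]
footsq [[ 531.1 -228.    18. ]
 [ 529.  -328.4   18. ]
 [ 626.  -232.5   18. ]]
```

```bash
cat >> h.py <<'E'
CO,CY=np.array([565.7,196.1,0]),15.6
def tool(yaw,el):  # tool x ahead/up, z down at el deg below level, heading yaw
    e=np.radians(el); M=np.array([[np.sin(e),0,np.cos(e)],[0,-1,0],[np.cos(e),0,-np.sin(e)]]).T
    return R.from_euler('z',yaw,degrees=True).as_matrix()@M
def go(p0,R0,p,Rt):
    d=R0.T@(np.asarray(p)-p0)/1000; w=R.from_matrix(R0.T@Rt).as_rotvec(degrees=True)
    print('shift',d.round(4),'turn',w.round(2),'rows',round(max(np.linalg.norm(d)/.0417,np.linalg.norm(w)/7.16),1)); return p,Rt
def now():
    from workcell import env
    s=env.state(); print('t',round(s['time_s'],2),'pos',s['ee_pos'].round(1),'rot',s['ee_rot'].round(2),'q',s['qpos'].round(0),'F',s['force'].round(1),'w',round(s['gripper_width'],1),round(s['gripper_force'],1)); return s['ee_pos'],rpy(s['ee_rot'])
E
python3 - <<'E'
from h import *
p,Rr=now()
p,Rr=go(p,Rr,[250,-450,400],Rr)
p,Rr=go(p,Rr,[330,-100,400],tool(0,75))
p,Rr=go(p,Rr,pose(CO,CY,[[-119,0,255]])[0],tool(CY,55))
E
```

```text
t 0.2 pos [ 250.4 -517.3  213.4] rot [-179.94   -0.     25.83] q [-65.  18.  90.  -0.  72.  -1.] F [-0.3  0.2  0.3] w 90.9 0.0
shift [ 0.029  -0.0609 -0.1865] turn [0. 0. 0.] rows 4.8
shift [ 0.2245 -0.2802  0.0003] turn [-3.44 14.76 25.67] rows 8.6
shift [ 0.0794 -0.2641  0.1714] turn [  6.63  19.88 -14.21] rows 7.8
```

>>> send_rows(
  targets="0.029 -0.061 -0.187 0 0 0 100;0.029 -0.061 -0.187 0 0 0 100;0.029 -0.061 -0.187 0 0 0 100;0.029 -0.061 -0.187 0 0 0 100;0.029 -0.061 -0.187 0 0 0 100;0.029 -0.061 -0.187 0 0 0 100",
)

```text
time_s: 0.7
ee_pos: [250.9, -449.9, 408.6]
ee_rot: [179.2, -0.1, 25.9]
force: [0.2, -0.5, 0.3]
gripper_width: 90.9
gripper_force: 0.0
```

>>> send_rows(
  targets="0.2245 -0.28 0 -3.44 14.76 25.67 100;0.2245 -0.28 0 -3.44 14.76 25.67 100;0.2245 -0.28 0 -3.44 14.76 25.67 100;0.2245 -0.28 0 -3.44 14.76 25.67 100;0.2245 -0.28 0 -3.44 14.76 25.67 100;0.2245 -0.28 0 -3.44 14.76 25.67 100;0.2245 -0.28 0 -3.44 14.76 25.67 100;0.2245 -0.28 0 -3.44 14.76 25.67 100;0.2245 -0.28 0 -3.44 14.76 25.67 100;0.2245 -0.28 0 -3.44 14.76 25.67 100;0.2245 -0.28 0 -3.44 14.76 25.67 100;0.2245 -0.28 0 -3.44 14.76 25.67 100",
)

```text
time_s: 1.7
ee_pos: [330.0, -100.6, 400.5]
ee_rot: [179.9, -15.0, 0.0]
force: [-0.8, 0.1, -0.1]
gripper_width: 91.4
gripper_force: 0.0
```

>>> send_rows(
  targets="0.0794 -0.264 0.1714 6.63 19.88 -14.21 100;0.0794 -0.264 0.1714 6.63 19.88 -14.21 100;0.0794 -0.264 0.1714 6.63 19.88 -14.21 100;0.0794 -0.264 0.1714 6.63 19.88 -14.21 100;0.0794 -0.264 0.1714 6.63 19.88 -14.21 100;0.0794 -0.264 0.1714 6.63 19.88 -14.21 100;0.0794 -0.264 0.1714 6.63 19.88 -14.21 100;0.0794 -0.264 0.1714 6.63 19.88 -14.21 100;0.0794 -0.264 0.1714 6.63 19.88 -14.21 100;0.0794 -0.264 0.1714 6.63 19.88 -14.21 100;0.0794 -0.264 0.1714 6.63 19.88 -14.21 100",
)

```text
time_s: 2.62
ee_pos: [451.8, 162.2, 255.2]
ee_rot: [179.9, -34.9, 15.5]
force: [-0.0, -0.2, 0.4]
gripper_width: 91.1
gripper_force: 0.0
```

```bash
python3 - <<'E'
from h import *
from workcell import eyes
now()
f=eyes.grab_frame('wrist'); cv2.imwrite('pics/w1.png',f['image']); np.save('pics/w1.npy',f,allow_pickle=True)
print(f['fovy'],f['cx'],f['cy'],f['eye'],f['attitude'])
E
```

```text
t 2.62 pos [451.8 162.2 255.2] rot [179.88 -34.93  15.54] q [ 20.  -8. 122.  -6.  31.  99.] F [-0.  -0.2  0.4] w 91.1 0.0
65.70646984690485 273.20365854854583 206.33831827821803 [420.24631086 152.86341823 441.47177456] [ 1.87962585e+01 -5.17294290e-02 -7.44811580e+01]
```

View pics/w1.png

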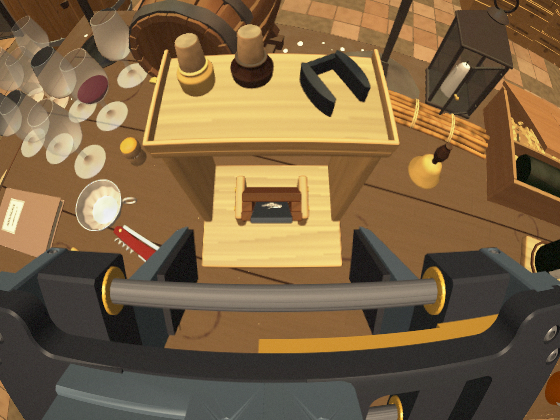

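The wrist view shows the caddy square on: shelf front corners at about (147,142) and (397,143), base front corners at about (203,267) and (341,265), and the slate between the cheeks at (271,212). I'll zoom in on that.

```bash
python3 - <<'E'
import cv2
im=cv2.imread('pics/w1.png')[130:275,170:370]
cv2.imwrite('pics/w1c.png',cv2.resize(im,None,fx=4,fy=4,interpolation=cv2.INTER_CUBIC))
E
```

```text
(no output)
```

View pics/w1c.png

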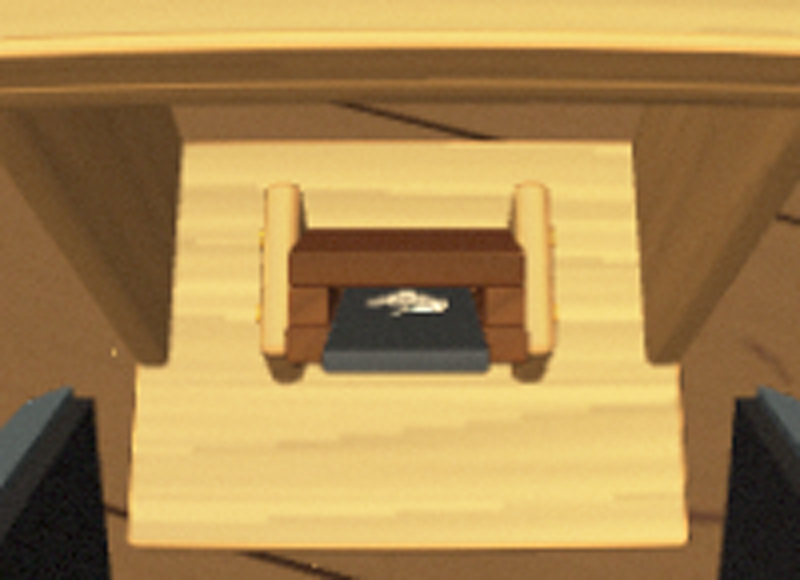

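```bash
python3 - <<'E'
from h import *
from scipy.optimize import least_squares
f=np.load('pics/w1.npy',allow_pickle=True).item()
W=lambda u,v:(170+u/4-.375,130+v/4-.375)
print('base front corners z0/12',onz(f,[W(128,547),W(688,543)],0,1).round(1),onz(f,[W(128,547),W(688,543)],12,1).round(1))
s=onz(f,[(146.5,142),(398,143)],232,1); print('shelf front',s.round(1),np.linalg.norm(s[0]-s[1]))
uv=np.array([W(329,350),W(487,350),W(324,371),W(489,371)])
loc=np.array([[-65,20,3],[-65,-20,3],[-65,20,-3],[-65,-20,-3]])
def pts(v):
    M=R.from_euler('z',v[3],degrees=True).as_matrix()@R.from_euler('y',62,degrees=True).as_matrix()
    return v[:3]+loc@M.T
r=least_squares(lambda v:np.r_[(proj(f,pts(v),True)-uv).ravel(),(v[3]-15.5)/.5],[566,196,75,15.6])
print(r.x.round(1),r.fun.round(2))
for z in(65,75,85):
    q=least_squares(lambda v:(proj(f,pts([*v,z,15.5]),True)-uv).ravel(),[566,196]); print(z,q.x.round(1),q.fun.round(1), 'in caddy',((q.x-CO[:2])@R.from_euler('z',CY,degrees=True).as_matrix()[:2,:2]).round(1))
E
```

```text
base front corners z0/12 [[453.9 264.7   0. ]
 [507.3  78.3   0. ]] [[453.  261.7  12. ]
 [504.9  80.3  12. ]]
shelf front [[513.7 281.6 232. ]
 [565.5  91.8 232. ]] 196.7742335378671
[537.2 186.9  74.6  15.5] [-0.61 -0.35  0.23 -0.32  0.71  0.32 -0.33  0.35 -0.01]
65 [539.9 187.7] [-0.  -0.2 -0.4 -0.2  1.3  0.2 -0.9  0.3] in caddy [-27.1  -1.2]
75 [537.1 186.8] [-0.6 -0.4  0.3 -0.3  0.7  0.3 -0.3  0.4] in caddy [-30.1  -1.2]
85 [534.3 186. ] [-1.3 -0.5  0.9 -0.4  0.   0.4  0.4  0.4] in caddy [-33.   -1.3]
```

```bash
cat >> h.py <<'E'
SL,SY=np.array([537.,186.8,75.]),15.5
def grasp(u,el,back=0):
    Rt=tool(SY,el); c,s=np.cos(np.radians(62)),np.sin(np.radians(62))
    g=pose(SL,SY,[[c*u,0,-s*u]])[0]; return g+Rt[:,2]*(19-back),Rt
E
python3 - <<'E'
from h import *
p,Rr=now()
p,Rr=go(p,Rr,*grasp(-47,50,90))
p,Rr=go(p,Rr,*grasp(-47,50,0)); print(p)
E
```

```text
t 2.67 pos [451.8 161.9 255.9] rot [179.9  -35.01  15.47] q [ 20.  -8. 122.  -6.  31.  99.] F [-0.  -0.2  0.3] w 90.9 0.0
shift [-0.0315 -0.0014  0.0817] turn [ 0.12  4.99 -0.02] rows 2.1
shift [-0.   -0.    0.09] turn [0. 0. 0.] rows 2.2
[527.50612114 184.16711437 101.94369245]
```

>>> send_rows(
  targets="-0.0315 -0.0014 0.0817 0 5 0 100;-0.0315 -0.0014 0.0817 0 5 0 100;-0.0315 -0.0014 0.0817 0 5 0 100;-0.0315 -0.0014 0.0817 0 5 0 100",
)

```text
time_s: 3.0
ee_pos: [469.4, 167.4, 166.9]
ee_rot: [179.8, -39.6, 15.5]
force: [0.1, -1.1, 1.1]
gripper_width: 91.3
gripper_force: 0.0
```

>>> send_rows(
  targets="0 0 0.02 0 0 0 100;0 0 0.04 0 0 0 100;0 0 0.06 0 0 0 100;0 0 0.075 0 0 0 100;0 0 0.09 0 0 0 100;0 0 0.09 0 0 0 100;0 0 0.09 0 0 0 100",
)

```text
time_s: 3.58
ee_pos: [532.4, 184.7, 124.2]
ee_rot: [-180.0, -38.4, 15.6]
force: [-0.5, -0.2, -0.2]
gripper_width: 91.0
gripper_force: 0.0
```

```bash
python3 - <<'E'
from h import *
from workcell import eyes
now()
f=eyes.grab_frame('wrist'); im=f['image']; np.save('pics/w2.npy',f,allow_pickle=True)
cv2.imwrite('pics/w2.png',cv2.resize(im[150:400,120:440],None,fx=2.4,fy=2.4,interpolation=cv2.INTER_CUBIC))
E
```

```text
t 3.58 pos [532.4 184.7 124.2] rot [-179.99  -38.41   15.56] q [ 19.  10. 130. -53.   3. 146.] F [-0.5 -0.2 -0.2] w 91.0 0.0
```

View pics/w2.png

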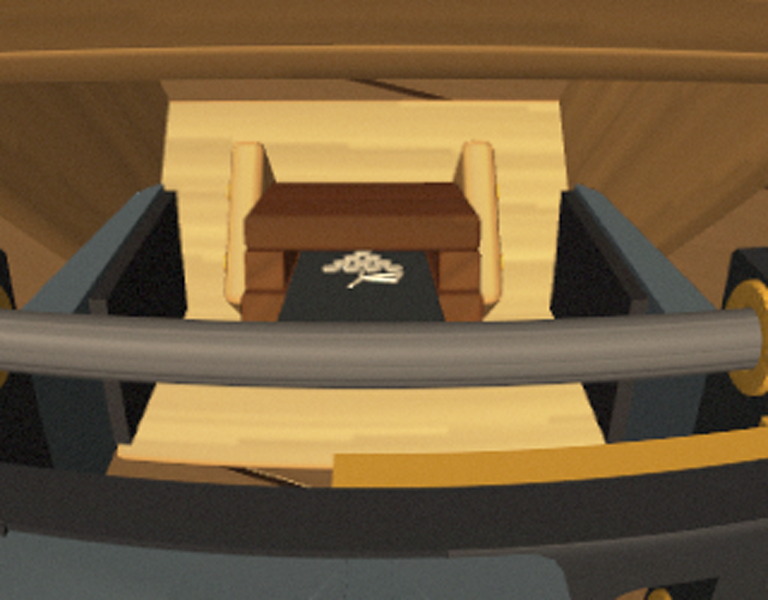

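The fingers straddle the slate properly (slate at crop (360,290), fingers at 150 and 600). But joint 5 is at its lower limit of about 3°, so I'll back off and come in steeper.

```bash
python3 - <<'E'
from h import *
p,Rr=now()
c,Rc=go(p,Rr,*grasp(-47,50,90))
p,Rr=go(*grasp(-47,50,0),*grasp(-50,62,70)); print(p)
p,Rr=go(p,Rr,*grasp(-50,62,0)); print(p)
E
```

```text
t 3.63 pos [531.5 184.7 123.9] rot [-179.99  -38.37   15.59] q [ 19.  10. 130. -53.   3. 146.] F [-0.5  0.3  0.8] w 91.3 0.0
shift [-0.0194 -0.0007 -0.0752] turn [-0.07  1.63  0.07] rows 1.9
shift [ 0.0112  0.     -0.0718] turn [  0. -12.  -0.] rows 1.7
[491.30789342 174.12845738 164.17770688]
shift [0.   0.   0.07] turn [0. 0. 0.] rows 1.7
[522.97569006 182.91071464 102.37137538]
```

>>> send_rows(
  targets="-0.003 0 -0.05 0 -4 0 100;0 0 -0.07 0 -10.3 0 100;0 0 -0.07 0 -10.3 0 100;0 0 -0.07 0 -10.3 0 100;0 0 -0.07 0 -10.3 0 100",
)

```text
time_s: 4.05
ee_pos: [487.7, 174.5, 179.4]
ee_rot: [-179.8, -27.9, 15.7]
force: [-0.2, -0.8, -1.0]
gripper_width: 90.9
gripper_force: 0.0
```

```bash
python3 - <<'E'
from h import *
p,Rr=now()
p,Rr=go(p,Rr,*grasp(-50,62,70))
p,Rr=go(p,Rr,*grasp(-50,62,0))
E
```

```text
t 4.05 pos [487.7 174.5 179.4] rot [-179.76  -27.89   15.73] q [ 19.   3. 121.  -3.  28.  96.] F [-0.2 -0.8 -1. ] w 90.9 0.0
shift [-0.0041  0.0014  0.0151] turn [-0.35  0.11  0.21] rows 0.4
shift [0.   0.   0.07] turn [0. 0. 0.] rows 1.7
```

>>> send_rows(
  targets="-0.004 0.0014 0.015 0 0 0 100;-0.004 0.0014 0.035 0 0 0 100;-0.004 0.0014 0.055 0 0 0 100;-0.004 0.0014 0.07 0 0 0 100;-0.004 0.0014 0.085 0 0 0 100;-0.004 0.0014 0.085 0 0 0 100;-0.004 0.0014 0.085 0 0 0 100",
)

```text
time_s: 4.63
ee_pos: [523.7, 182.2, 100.6]
ee_rot: [-180.0, -27.9, 15.7]
force: [0.2, -1.0, 0.5]
gripper_width: 91.6
gripper_force: 0.0
```

```bash
python3 - <<'E'
from h import *
p,Rr=now()
p,Rr=go(p,Rr,*grasp(-50,62,0))
E
```

```text
t 4.63 pos [523.7 182.2 100.6] rot [-179.96  -27.88   15.69] q [ 19.  13. 124.  -5.  16.  98.] F [ 0.2 -1.   0.5] w 91.6 0.0
shift [ 0.0004 -0.0009 -0.0018] turn [-0.13  0.12  0.17] rows 0.0
```

Now in place, joints are fine. Closing.

>>> send_rows(
  targets="0 0 0 0 0 0 40;0 0 0 0 0 0 40;0 0 0 0 0 0 40;0 0 0 0 0 0 40;0 0 0 0 0 0 30;0 0 0 0 0 0 30;0 0 0 0 0 0 30;0 0 0 0 0 0 30;0 0 0 0 0 0 30;0 0 0 0 0 0 30",
  grip_force=25,
)

```text
time_s: 5.47
ee_pos: [524.2, 182.6, 100.1]
ee_rot: [-180.0, -27.9, 15.7]
force: [0.3, -0.7, -0.5]
gripper_width: 39.7
gripper_force: 25.0
```

>>> send_rows(
  targets="0 0 -0.01 0 0 0 30;0 0 -0.02 0 0 0 30;0 0 -0.03 0 0 0 30;0 0 -0.04 0 0 0 30;0 0 -0.05 0 0 0 30;0 0 -0.06 0 0 0 30;0 0 -0.07 0 0 0 30;0 0 -0.08 0 0 0 30;0 0 -0.09 0 0 0 30;0 0 -0.1 0 0 0 30;0 0 -0.11 0 0 0 30;0 0 -0.11 0 0 0 30",
)

```text
time_s: 6.47
ee_pos: [474.6, 168.6, 199.5]
ee_rot: [-179.9, -28.1, 15.7]
force: [0.0, -0.2, -1.6]
gripper_width: 39.9
gripper_force: 25.0
```

```bash
python3 - <<'E'
from h import *
from workcell import eyes
now()
a=eyes.grab_frame('wrist')['image'][150:400,120:440]
b=eyes.grab_frame('scene')['image'][60:180,200:400]
cv2.imwrite('pics/w3.png',np.vstack([cv2.resize(a,(480,300)),cv2.resize(b,(480,288),interpolation=cv2.INTER_CUBIC)]))
E
```

```text
t 6.47 pos [474.6 168.6 199.5] rot [-179.95  -28.07   15.72] q [ 19.   0. 121.  -3.  31.  96.] F [ 0.  -0.2 -1.6] w 39.9 25.0
```

View pics/w3.png

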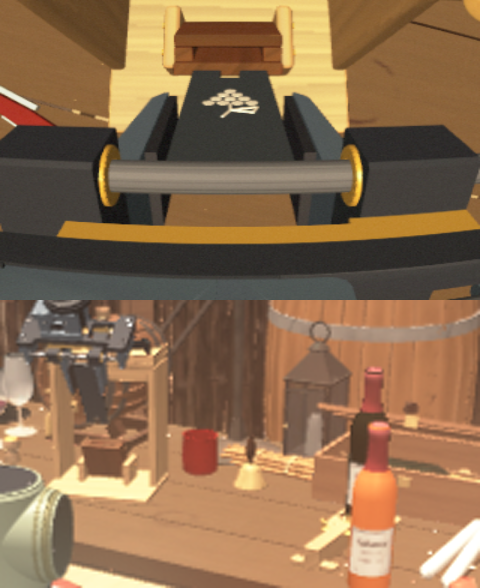

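Top: the slate is out, held along the fingers, chalk up, notch end just past the slot mouth. I'll lift it away and carry it over the free lane.

```bash
cat >> h.py <<'E'
def gp(g,yaw,el):
    Rt=tool(yaw,el); return np.asarray(g,float)+Rt[:,2]*19,Rt
E
python3 - <<'E'
from h import *
p,Rr=now()
p,Rr=go(p,Rr,p-Rr[:,2]*50,Rr)
p,Rr=go(p,Rr,*gp([480,-40,200],-2,62))
p,Rr=go(p,Rr,*gp([480,-40,112],-2,62))
E
```

```text
t 6.57 pos [474.4 168.5 197.8] rot [-179.96  -27.92   15.72] q [ 19.   0. 121.  -3.  31.  96.] F [-0.8  0.3 -1.6] w 39.7 25.0
shift [ 0.   -0.   -0.05] turn [0. 0. 0.] rows 1.2
shift [-0.0445  0.205   0.0427] turn [-8.35  0.08 15.65] rows 5.1
shift [-0.0413  0.      0.0777] turn [0. 0. 0.] rows 2.1
```

>>> send_rows(
  targets="0 0 -0.02 0 0 0 30;0 0 -0.04 0 0 0 30;0 0 -0.05 0 0 0 30;0 0 -0.05 0 0 0 30",
)

```text
time_s: 6.9
ee_pos: [452.5, 162.4, 243.2]
ee_rot: [-180.0, -28.1, 15.7]
force: [0.6, 0.2, -0.1]
gripper_width: 39.6
gripper_force: 25.0
```

>>> send_rows(
  targets="-0.004 0.02 0.004 -0.8 0 1.5 30;-0.008 0.04 0.008 -1.6 0 3 30;-0.013 0.06 0.013 -2.4 0 4.6 30;-0.018 0.085 0.018 -3.4 0 6.4 30;-0.024 0.11 0.023 -4.5 0 8.4 30;-0.03 0.135 0.028 -5.5 0 10.4 30;-0.035 0.16 0.033 -6.5 0 12.2 30;-0.04 0.185 0.038 -7.5 0 14.1 30;-0.0445 0.205 0.0427 -8.35 0 15.65 30;-0.0445 0.205 0.0427 -8.35 0 15.65 30;-0.0445 0.205 0.0427 -8.35 0 15.65 30",
)

```text
time_s: 7.82
ee_pos: [488.5, -40.9, 181.1]
ee_rot: [-180.0, -27.7, -2.1]
force: [-0.1, -0.0, -0.2]
gripper_width: 39.9
gripper_force: 25.0
```

```bash
python3 - <<'E'
from h import *
p,Rr=now()
p,Rr=go(p,Rr,*gp([480,-40,112],-2,62))
print('arc from here')
p0,R0=p,Rr; L=114; xt=480+L*np.cos(np.radians(62))
for th in (58,54,50,46,42,38,34,30,26,22,18,14,11.5):
    k=(62-th)/50.5; t=np.radians(th)
    g=[xt-L*np.cos(t)-20*k,-40,L*np.sin(t)+2-1*k]
    print(th,end=' '); go(p0,R0,*gp(g,-2,62+26*k))
E
```

```text
t 7.82 pos [488.5 -40.9 181.1] rot [-180.    -27.69   -2.1 ] q [ -8.   0. 124.   6.  29.  80.] F [-0.1 -0.  -0.2] w 39.9 25.0
shift [-0.0396 -0.0006  0.0762] turn [ 0.04  0.31 -0.08] rows 2.1
arc from here
58 shift [-0.0145  0.0003  0.0078] turn [ 0.   -2.06  0.  ] rows 0.4
54 shift [-0.0245  0.0006  0.008 ] turn [ 0.   -4.12  0.  ] rows 0.6
50 shift [-0.0344  0.0009  0.0086] turn [-0.   -6.18  0.  ] rows 0.9
46 shift [-0.0443  0.0011  0.0098] turn [-0.   -8.24  0.  ] rows 1.2
42 shift [-0.0539  0.0014  0.0115] turn [  0.  -10.3  -0. ] rows 1.4
38 shift [-0.0634  0.0016  0.0136] turn [  0.   -12.36   0.  ] rows 1.7
34 shift [-0.0727  0.0018  0.0163] turn [ -0.   -14.42  -0.  ] rows 2.0
30 shift [-0.0816  0.002   0.0194] turn [  0.   -16.48   0.  ] rows 2.3
26 shift [-0.0903  0.0022  0.023 ] turn [  0.   -18.53   0.  ] rows 2.6
22 shift [-0.0987  0.0024  0.027 ] turn [ -0.   -20.59   0.  ] rows 2.9
18 shift [-0.1067  0.0025  0.0314] turn [ -0.   -22.65   0.  ] rows 3.2
14 shift [-0.1142  0.0027  0.0362] turn [  0.   -24.71  -0.  ] rows 3.5
11.5 shift [-0.1188  0.0027  0.0393] turn [ -0. -26.   0.] rows 3.6
```

>>> send_rows(
  targets="-0.013 0 0.025 0 0 0 30;-0.026 0 0.05 0 0 0 30;-0.0396 -0.0006 0.0762 0 0.3 0 30;-0.0396 -0.0006 0.0762 0 0.3 0 30;-0.0396 -0.0006 0.0762 0 0.3 0 30",
  grip_force=18,
)

```text
time_s: 8.23
ee_pos: [488.8, -38.8, 95.8]
ee_rot: [-180.0, -28.0, -1.9]
force: [1.0, -0.2, -0.1]
gripper_width: 39.8
gripper_force: 18.0
```

>>> send_rows(
  targets="-0.0145 0 0.0078 0 -2 0 30;-0.0245 0.0006 0.008 0 -4.1 0 30;-0.0344 0.0009 0.0086 0 -6.2 0 30;-0.0443 0.001 0.0098 0 -8.2 0 30;-0.0539 0.0014 0.0115 0 -10.3 0 30;-0.0634 0.0016 0.0136 0 -12.4 0 30",
)

```text
time_s: 8.73
ee_pos: [442.1, -39.3, 58.0]
ee_rot: [180.0, -16.0, -2.0]
force: [-4.4, 6.1, 10.9]
gripper_width: 39.9
gripper_force: 18.0
```

```bash
python3 - <<'E'
from h import *
from workcell import eyes
now()
a=eyes.grab_frame('wrist')['image']
b=eyes.grab_frame('scene')['image'][60:180,200:400]
cv2.imwrite('pics/w4.png',np.hstack([a[60:,80:480],cv2.resize(b,(400,360),interpolation=cv2.INTER_CUBIC)]))
E
```

```text
t 8.73 pos [442.1 -39.3  58. ] rot [179.97 -16.03  -2.  ] q [ -8.  11. 131.   4.  23.  81.] F [-4.4  6.1 10.9] w 39.9 18.0
```

View pics/w4.png

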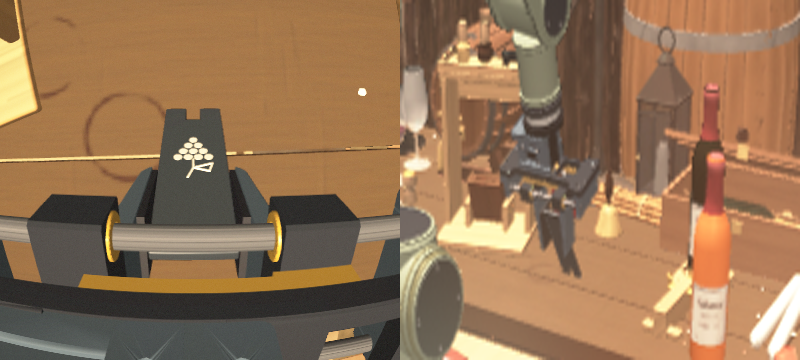

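The slate is swinging up, chalk face up, notch at (192,112). Next is the rest of the arc.

```bash
python3 - <<'E'
from h import *
L=114; xt=480+L*np.cos(np.radians(62))
def P(th):
    k=(62-th)/50.5; t=np.radians(th)
    return gp([xt-L*np.cos(t)-20*k,-40,L*np.sin(t)+2-1*k],-2,62+26*k)
for th in (34,30,26,22,18,14,11.5): print(th,end=' '); go(*P(38),*P(th))
print(P(11.5)[0])
E
```

```text
34 shift [-0.0085  0.0002  0.0046] turn [-0.   -2.06 -0.  ] rows 0.3
30 shift [-0.0166  0.0004  0.0095] turn [-0.   -4.12 -0.  ] rows 0.6
26 shift [-0.0243  0.0006  0.0149] turn [-0.   -6.18  0.  ] rows 0.9
22 shift [-0.0316  0.0008  0.0206] turn [-0.   -8.24  0.  ] rows 1.2
18 shift [-0.0384  0.0009  0.0266] turn [ -0.  -10.3   0. ] rows 1.4
14 shift [-0.0448  0.0011  0.0329] turn [ -0.   -12.36  -0.  ] rows 1.7
11.5 shift [-0.0486  0.0011  0.0369] turn [ -0.   -13.64  -0.  ] rows 1.9
[402.47102833 -40.02314152   4.73951881]
```

>>> send_rows(
  targets="-0.0085 0 0.0046 0 -2 0 30;-0.0166 0 0.0095 0 -4.1 0 30;-0.0243 0 0.0149 0 -6.2 0 30;-0.0316 0 0.0206 0 -8.2 0 30;-0.0384 0 0.0266 0 -10.3 0 30;-0.0448 0 0.0329 0 -12.4 0 30;-0.0486 0 0.0369 0 -13.6 0 30;-0.0486 0 0.0369 0 -13.6 0 30;-0.0486 0 0.0369 0 -13.6 0 30;-0.0486 0 0.0369 0 -13.6 0 30",
)

```text
time_s: 9.67
ee_pos: [404.6, -38.5, 6.8]
ee_rot: [180.0, -2.3, -2.0]
force: [0.3, -1.2, 0.3]
gripper_width: 39.7
gripper_force: 18.0
```

>>> send_rows(
  targets="0 0 0 0 0 0 30;0 0 0 0 0 0 30;0 0 0 0 0 0 28",
  grip_force=50,
)

```text
time_s: 9.92
ee_pos: [404.3, -38.5, 6.7]
ee_rot: [180.0, -2.3, -2.0]
force: [0.9, -0.2, 0.0]
gripper_width: 39.7
gripper_force: 50.0
```

```bash
python3 - <<'E'
from h import *
p,Rr=now()
p,Rr=go(p,Rr,p+[0,0,150],tool(-2,78))
E
```

```text
t 9.92 pos [404.3 -38.5   6.7] rot [179.96  -2.29  -2.01] q [ -7.  18. 128.   0.  31.  85.] F [ 0.9 -0.2  0. ] w 39.7 50.0
shift [ 6.000e-03  1.000e-04 -1.499e-01] turn [ 0.04  9.71 -0.  ] rows 3.6
```

The force reads near zero now, so I'll press a little more to make sure the press counts.

>>> send_rows(
  targets="0 0 0.001 0 0 0 28;0 0 0.002 0 0 0 28;0 0 0.003 0 0 0 28;0 0 0.003 0 0 0 28;0 0 0.003 0 0 0 28",
)

```text
time_s: 10.33
ee_pos: [403.1, -38.4, 3.6]
ee_rot: [180.0, -2.2, -2.0]
force: [-3.5, -0.2, 8.4]
gripper_width: 39.5
gripper_force: 50.0
```

```bash
python3 - <<'E'
from h import *
from workcell import eyes
p,Rr=now()
f=eyes.grab_frame('wrist'); np.save('pics/w5.npy',f,allow_pickle=True); cv2.imwrite('pics/w5.png',f['image'])
E
```

```text
t 10.33 pos [403.1 -38.4   3.6] rot [179.97  -2.16  -2.01] q [ -7.  18. 129.   0.  31.  85.] F [-3.5 -0.2  8.4] w 39.5 50.0
```

View pics/w5.png

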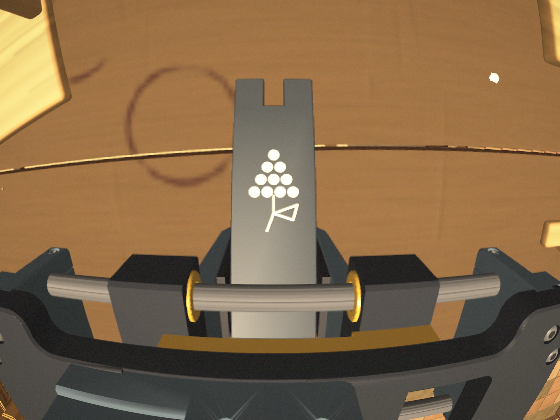

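The slate lies nearly level, chalk up. Its notch corners are at (235,80), (264,80), (284,80) and (312,80), with the notch bottom at (264–284,106). I'll fit its pose in the hand.

```bash
cat >> h.py <<'E'
from scipy.optimize import least_squares
def slatefit(f,p,Rr,uv,loc):
    """slate in tool frame: v=[u grip local x, lateral mm, slate slope rel. heading (deg, down +), yaw rel.]; grip axis height fixed"""
    hd=np.degrees(np.arctan2(-Rr[0,1]*-1,-Rr[1,1])); 
    hd=np.degrees(np.arctan2(Rr[0,1],-Rr[1,1]))
    g=p-Rr[:,2]*19
    def M(v): return R.from_euler('z',hd+v[3],degrees=True).as_matrix()@R.from_euler('y',v[2],degrees=True).as_matrix()
    def mid(v): return g-Rr[:,1]*v[1]-M(v)@[v[0],0,0]
    r=least_squares(lambda v:np.r_[(proj(f,mid(v)+loc@M(v).T,True)-uv).ravel(),v[1]/1.5,(v[0]+49)/3],[-49,0,10,0])
    print('u,lat,slope,yaw',r.x.round(2),'res',np.abs(r.fun).max().round(2),'mid',mid(r.x).round(1),'end',(mid(r.x)+M(r.x)@[65,0,-3]).round(1),'notch',(mid(r.x)+M(r.x)@[49,0,0]).round(1),'hd',hd.round(2)); return r.x
LOC=np.array([[65,20,3],[65,5,3],[65,-5,3],[65,-20,3],[49,5,3],[49,-5,3]],float)
E
python3 - <<'E'
from h import *
f=np.load('pics/w5.npy',allow_pickle=True).item()
p,Rr=now()
uv=np.array([(235.5,79.5),(263.5,80),(284,79.5),(312,79.5),(263.5,106),(284,106)])
slatefit(f,p,Rr,uv,LOC)
E
```

```text
t 10.38 pos [403.2 -38.4   3.7] rot [179.97  -2.16  -2.  ] q [ -7.  18. 129.   0.  31.  85.] F [-4.   0.2  8.5] w 39.5 50.0
u,lat,slope,yaw [-37.52  -0.58  14.26  -0.23] res 3.83 mid [438.8 -40.4  13.4] end [501.  -42.8  -5.5] notch [486.2 -42.2   1.3] hd -2.0
```

```bash
python3 - <<'E'
from h import *
f=np.load('pics/w5.npy',allow_pickle=True).item()
p,Rr=now()
uv=np.array([(235.5,79.5),(263.5,80),(284,79.5),(312,79.5),(263.5,106),(284,106)])
g=p-Rr[:,2]*19; print('grip',g, 'cam',f['eye'])
for free in(0,1):
  def fun(v):
    M=rpy([0,v[2],v[3]]); c=np.array([v[0],v[1],v[4]*free])-M@[65,0,-3]
    return (proj(f,c+LOC@M.T,True)-uv).ravel()
  v=least_squares(fun,[510,-42,10,-2,0]).x
  M=rpy([0,v[2],v[3]]); c=np.array([v[0],v[1],v[4]*free])-M@[65,0,-3]
  print(v.round(2),np.abs(fun(v)).max().round(2),'mid',c.round(1),'grip in slate',(M.T@(g-c)).round(1), 'size px ratio check',proj(f,c+LOC@M.T,True).round(1).tolist())
E
```

```text
t 10.38 pos [403.2 -38.4   3.7] rot [179.97  -2.16  -2.  ] q [ -7.  18. 129.   0.  31.  85.] F [-4.   0.2  8.5] w 39.5 50.0
grip [402.45701094 -38.38285694  22.64065605] cam [476.03704157 -41.77844427 178.18562312]
[499.11 -42.72  23.13  -1.89   0.  ] 0.71 mid [440.5 -40.8  28.3] grip in slate [-32.9   1.2 -20.2] size px ratio check [[235.7, 79.9], [264.2, 79.4], [283.3, 79.4], [311.8, 79.9], [263.9, 106.0], [283.7, 106.0]]
[498.73 -42.71  24.31  -1.89   1.86] 0.63 mid [440.8 -40.8  31.4] grip in slate [-31.4   1.2 -23.7] size px ratio check [[235.3, 79.9], [264.1, 79.4], [283.4, 79.4], [312.2, 79.9], [263.7, 106.0], [283.8, 106.0]]
```

```bash
python3 - <<'E'
from h import *
im=cv2.imread('pics/w5.png'); s=cv2.cvtColor(im,cv2.COLOR_BGR2HSV)[...,1].astype(int)
b=im.astype(int); d=b[...,2]-b[...,0]
for v in(75,78,80,82,90,100,120,140,160,180,200,215,225,315,325,335): 
    r=d[v]; m=np.where(r[205:345]<25)[0]+205
    print(v,m.min() if len(m) else '',m.max() if len(m) else '', r[226:240:1].tolist() if v in(100,200,215) else '', r[308:322].tolist() if v in(100,200,215) else '')
print(d[70:112,273].tolist()); print(d[74:86,250].tolist())
E
```

```text
75    
78    
80 236 310  
82 236 310  
90 236 311  
100 235 311 [95, 95, 91, 92, 84, 83, 82, 79, 48, 13, 11, 13, 10, 12] [12, 11, 10, 10, 27, 91, 92, 93, 93, 93, 93, 92, 94, 93]
120 234 312  
140 234 313  
160 233 314  
180 232 314  
200 232 315 [94, 96, 94, 95, 93, 27, 24, 24, 22, 23, 23, 23, 20, 21] [17, 18, 17, 15, 13, 16, 11, 17, 73, 94, 97, 95, 97, 94]
215 231 315 [99, 97, 97, 98, 95, 12, 24, 24, 25, 22, 25, 25, 24, 27] [18, 16, 16, 12, 16, 15, 16, 12, 65, 99, 95, 98, 95, 98]
225 231 315  
315 205 344  
325 205 344  
335 205 344  
[93, 93, 93, 91, 94, 92, 91, 95, 95, 96, 96, 94, 95, 94, 94, 95, 93, 93, 95, 95, 93, 93, 92, 94, 94, 93, 95, 95, 94, 94, 96, 96, 95, 97, 92, 49, 13, 8, 9, 11, 10, 10]
[93, 91, 92, 95, 77, 13, 13, 13, 12, 11, 12, 12]
```

```bash
cat >> h.py <<'E'
def fitslate(f,ve,vn,ed,z0=None):
    """ve: row of the end edge, vn: row of notch bottom, ed: [(v,uL,uR)] side edges of chalked face. free 6-1 DOF (no roll)"""
    ed=np.array(ed,float); n=len(ed)
    def C(v): M=rpy([0,v[3],v[4]]); return v[:3],M
    def fun(v):
        c,M=C(v); P=lambda L:proj(f,c+np.atleast_2d(L)@M.T,True)
        xs=v[5:]; a=P(np.c_[xs,np.full(n,20),np.full(n,3)]); b=P(np.c_[xs,np.full(n,-20),np.full(n,3)])
        e=P([[65,12,3],[65,-12,3]])[:,1].mean()-ve; k=P([[49,0,3]])[0,1]-vn
        r=[(a[:,0]-ed[:,1]),(b[:,0]-ed[:,2]),((a+b)[:,1]/2-ed[:,0]),[e,k]]
        if z0 is not None: r.append([((c+M@[65,0,-3])[2]-z0)*3])
        return np.concatenate(r)
    e=f['eye']; r=least_squares(fun,np.r_[e[0]-35,e[1],20 if z0 is not None else e[2]-150,12,-2,np.linspace(50,0,n)])
    c,M=C(r.x); return c,r.x[3],r.x[4],M,np.abs(r.fun).max()
E
python3 - <<'E'
from h import *
f=np.load('pics/w5.npy',allow_pickle=True).item()
p,Rr=now(); g=p-Rr[:,2]*19
ed=[(100,234,312.3),(120,233.5,312.8),(140,233,313.4),(160,232.2,314.4),(180,231.5,314.9),(200,230.5,315.75),(215,230.5,315.8)]
for z in(None,0):
    c,sl,yw,M,e=fitslate(f,78.3,105,ed,z); print('mid',c.round(1),'slope',sl.round(1),'yaw',yw.round(2),'end',(c+M@[65,0,-3]).round(1),'grip in slate',(M.T@(g-c)).round(1),e.round(2))
E
```

```text
t 10.38 pos [403.2 -38.4   3.7] rot [179.97  -2.16  -2.  ] q [ -7.  18. 129.   0.  31.  85.] F [-4.   0.2  8.5] w 39.5 50.0
mid [441.  -40.5  26.2] slope 22.3 yaw -1.94 end [500.  -42.5  -1.2] grip in slate [-34.3   0.8 -18. ] 0.4
mid [440.5 -40.4  26.3] slope 21.2 yaw -1.94 end [500.  -42.5  -0. ] grip in slate [-34.2   0.8 -17.2] 0.5
```

```bash
python3 - <<'E'
from h import *
from workcell import eyes
f=eyes.grab_frame('top')
print('orange base-left edge',onz(f,[(415.5,250)],0),onz(f,[(415.5,250)],100),'cap',onz(f,[(461,247)],280),onz(f,[(461,247)],243))
p,Rr=now()
M=rpy([0,21.5,-1.94]); mid=np.array([440.7,-40.5,26.2]); rel=(Rr.T@(mid-p)); print('mid in tool',rel.round(1))
c0=p,Rr
p,Rr=go(p,Rr,p+[0,0,170],tool(-2,76))
for z in(140,):
    Rt=tool(-2.1,76); t=np.array([440,-273,z])-Rt@rel; print(t); p,Rr=go(p,Rr,t,Rt)
E
```

```text
orange base-left edge [[ 374.35992302 -351.72631922    0.        ]] [[ 370.25755792 -314.26993094  100.        ]] cap [[ 368.5895161  -355.61951101  280.        ]] [[ 370.31758362 -373.47802415  243.        ]]
t 10.43 pos [403.2 -38.4   3.7] rot [179.97  -2.16  -2.01] q [ -7.  18. 129.   0.  31.  85.] F [-3.6 -0.7  7.3] w 39.6 50.0
mid in tool [ 38.4   0.8 -21.1]
shift [ 6.400e-03  1.000e-04 -1.699e-01] turn [ 0.03 11.84 -0.  ] rows 4.1
[ 407.87476158 -271.0662181   110.22643083]
shift [-0.0029  0.2323  0.0647] turn [-0.02  0.    0.1 ] rows 5.8
```

```bash
python3 - <<'E'
from h import *
from workcell import eyes
f=eyes.grab_frame('top'); g=eyes.grab_frame('scene')
print('main cap',proj(f,[584,-278,243]),proj(g,[584,-278,243]))
for im,n,fr in((f['image'],'top',f),(g['image'],'scene',g)):
    hsv=cv2.cvtColor(im,cv2.COLOR_BGR2HSV); m=((hsv[...,0]<12)&(hsv[...,1]>190)&(hsv[...,2]>140)).astype(np.uint8)
    k,lab,st,ce=cv2.connectedComponentsWithStats(m); i=np.argsort(-st[1:,4])[:3]+1; print(n,st[i].tolist(),ce[i].round(1).tolist())
for X in((370,-373),(385,-385),(375,-385),(360,-375)):
    a=np.linspace(0,6.28,24); ring=lambda z,r:np.c_[X[0]+r*np.cos(a),X[1]+r*np.sin(a),np.full(24,z)]
    q=proj(f,np.r_[ring(0,31),ring(150,31)]); s=proj(g,np.r_[ring(0,31),ring(150,31)])
    print(X,'top',q.min(0).round(),q.max(0).round(),proj(f,[*X,243]).round(),'scene',s.min(0).round(),s.max(0).round(),proj(g,[*X,243]).round())
E
```

```text
main cap [[416.98502419 160.79343827]] [[354.64834677  92.56236515]]
top [[432, 242, 22, 18, 110], [431, 253, 2, 4, 4], [429, 247, 2, 2, 3]] [[439.8, 252.7], [431.8, 254.5], [429.3, 247.7]]
scene [] []
(370, -373) top [412. 237.] [456. 262.] [[461. 247.]] scene [343. 135.] [364. 182.] [[357. 111.]]
(385, -385) top [416. 231.] [460. 257.] [[465. 241.]] scene [348. 134.] [369. 181.] [[362. 110.]]
(375, -385) top [416. 235.] [460. 260.] [[465. 245.]] scene [347. 135.] [368. 183.] [[361. 111.]]
(360, -375) top [413. 241.] [457. 265.] [[462. 251.]] scene [343. 136.] [364. 183.] [[357. 112.]]
```

The orange decoy bottle, at about (371,−375), sits close to where the gripper body will be. I'll lift, hover high over the stand and measure everything from there.

>>> send_rows(
  targets="0 0 -0.006 0 0 0 28;0.001 0 -0.02 0 1 0 28;0.002 0 -0.045 0 3 0 28;0.003 0 -0.075 0 5 0 28;0.004 0 -0.11 0 7 0 28;0.005 0 -0.14 0 9 0 28;0.0064 0 -0.17 0 11 0 28;0.0065 0 -0.2 0 11.8 0 28;0.0065 0 -0.2 0 11.8 0 28",
)

```text
time_s: 11.28
ee_pos: [404.9, -38.7, 209.2]
ee_rot: [179.9, -14.7, -2.0]
force: [0.3, -0.7, 0.0]
gripper_width: 39.3
gripper_force: 50.0
```

>>> send_rows(
  targets="0 0.02 0 0 0 0 28;0 0.045 0 0 0 0 28;0 0.075 0 0 0 0 28;0 0.105 0 0 0 0 28;0 0.135 0 0 0 0 28;0 0.165 0 0 0 0 28;0 0.19 0 0 0 0 28;0 0.21 0 0 0 0 28;0 0.225 0 0 0 0 28;0 0.232 0 0 0 0 28;0 0.232 0 0 0 0 28;0 0.232 0 0 0 0 28",
)

```text
time_s: 12.28
ee_pos: [394.0, -269.5, 202.9]
ee_rot: [-179.9, -13.9, -2.0]
force: [0.0, -0.5, -1.0]
gripper_width: 39.4
gripper_force: 50.0
```

```bash
python3 - <<'E'
from h import *
from workcell import eyes
now()
f=eyes.grab_frame('wrist'); np.save('pics/w6.npy',f,allow_pickle=True); cv2.imwrite('pics/w6.png',f['image'])
E
```

```text
t 12.28 pos [ 394.  -269.5  202.9] rot [-179.93  -13.91   -2.04] q [-42.   4. 111.  11.  54.  44.] F [ 0.  -0.5 -1. ] w 39.4 50.0
```

View pics/w6.png

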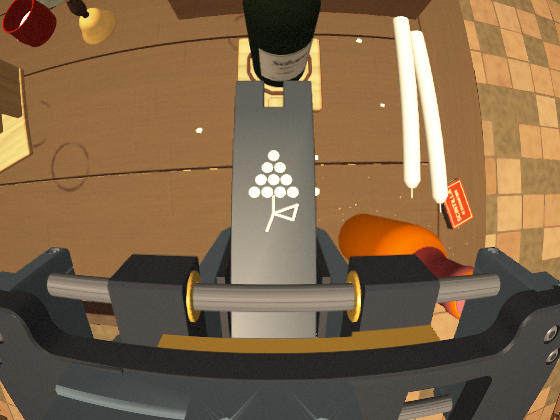

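All 10 views are used, so from here I work by numbers. This view shows the slate unchanged in the hand (notch end at (274,82)), the stand's square foot at u 238–321, the dark bottle at (283,40), and the orange bottle with its base edge at (338,240) and front edge at (375,214).

```bash
python3 - <<'E'
from h import *
f=np.load('pics/w6.npy',allow_pickle=True).item(); im=f['image'].astype(int); hsv=cv2.cvtColor(f['image'],cv2.COLOR_BGR2HSV)
print('cam',f['eye'].round(1))
m=((hsv[...,0]<14)&(hsv[...,1]>215)&(hsv[...,2]>150))
ys,xs=np.where(m[190:330,325:470]); 
for v in(215,220,225,230,240,250): 
    r=np.where(m[v,325:470])[0]+325; print(v,r.min() if len(r) else None,r.max() if len(r) else None,end=' | ')
print()
for X in((371,-375),(375,-372),(380,-375),(371,-370)):
    a=np.linspace(0,6.28,60); q=np.vstack([proj(f,np.c_[X[0]+31*np.cos(a),X[1]+31*np.sin(a),np.full(60,z)],True) for z in(0,20,60,100,140)]); print(X,'umin',q[:,0].min().round(),'vmin',q[:,1].min().round())
# square foot edges
for v in(45,55,65,75,100):
    print(v,im[v,232:244,0].tolist(),im[v,314:328,0].tolist())
d=im[...,2]-im[...,0]
print('end col250',d[70:90,250].tolist(),'col300',d[70:90,300].tolist(),'notch',d[96:112,273].tolist())
for v in(120,160,200): print(v,d[v,226:240].tolist(),d[v,308:322].tolist())
E
```

```text
cam [ 430.1 -271.8  388.6]
215 452 469 | 220 369 468 | 225 358 416 | 230 350 427 | 240 343 439 | 250 344 443 | 
(371, -375) umin 335.0 vmin 214.0
(375, -372) umin 332.0 vmin 211.0
(380, -375) umin 335.0 vmin 207.0
(371, -370) umin 331.0 vmin 214.0
45 [57, 60, 62, 66, 65, 63, 69, 122, 128, 138, 141, 140] [138, 139, 137, 124, 103, 69, 67, 66, 64, 62, 66, 67, 63, 63]
55 [66, 66, 66, 64, 63, 66, 86, 119, 129, 134, 137, 134] [132, 134, 131, 129, 108, 88, 59, 62, 64, 64, 62, 65, 63, 67]
65 [64, 67, 65, 67, 67, 63, 92, 109, 119, 125, 124, 120] [135, 133, 133, 134, 118, 98, 65, 66, 66, 67, 63, 67, 64, 64]
75 [67, 64, 65, 69, 68, 63, 113, 127, 135, 142, 142, 138] [140, 141, 138, 138, 130, 109, 88, 60, 68, 67, 71, 66, 65, 68]
100 [63, 66, 59, 78, 87, 87, 88, 87, 87, 89, 90, 86] [141, 141, 140, 142, 139, 131, 111, 84, 63, 68, 68, 65, 66, 64]
end col250 [105, 104, 108, 83, 84, 83, 81, 94, 68, 79, 92, 10, 10, 13, 9, 11, 12, 8, 12, 13] col300 [38, 40, 37, 20, 0, 14, 8, 52, 113, 110, 102, 10, 11, 10, 12, 11, 10, 8, 11, 11] notch [109, 120, 128, 108, 106, 107, 104, 108, 109, 105, 105, 20, 12, 11, 12, 9]
120 [90, 88, 90, 87, 91, 89, 87, 81, 24, 12, 14, 11, 13, 13] [13, 11, 12, 13, 13, 64, 89, 88, 90, 90, 89, 88, 90, 88]
160 [85, 88, 88, 87, 87, 85, 46, 19, 21, 16, 17, 18, 19, 16] [13, 13, 13, 13, 13, 12, 28, 84, 88, 89, 86, 90, 87, 90]
200 [92, 90, 92, 88, 86, 42, 23, 26, 25, 23, 24, 24, 21, 26] [15, 15, 13, 13, 15, 17, 10, 25, 74, 89, 90, 91, 91, 90]
```

```bash
python3 - <<'E'
from h import *
f=np.load('pics/w6.npy',allow_pickle=True).item()
p,Rr=now(); g=p-Rr[:,2]*19
c,sl,yw,M,e=fitslate(f,80.5,106.5,[(120,233.5,312.8),(160,232,314.3),(200,230.7,315.7)])
print('mid',c.round(1),'slope',sl.round(1),'yaw',yw.round(2),e.round(2),'mid in tool',(Rr.T@(c-p)).round(1),'grip in slate',(M.T@(g-c)).round(1),'end',(c+M@[65,0,-3]).round(1))
L=onz(f,[(238.6,45),(238.1,55),(237.8,65),(237.6,75)],18,1); Rg=onz(f,[(318.2,45),(318.9,55),(319.3,65),(319.8,75),(320.6,100)],18,1)
print(L.round(1).tolist(),Rg.round(1).tolist())
E
```

```text
t 12.33 pos [ 394.1 -269.1  203. ] rot [-179.94  -13.92   -1.99] q [-42.   4. 111.  11.  54.  44.] F [-0.2  0.2 -0.5] w 39.7 50.0
mid [ 426.2 -271.3  233.3] slope 12.2 yaw -1.9 0.11 mid in tool [ 38.5   1.1 -21.7] grip in slate [-33.4   1.2 -19.3] end [ 489.  -273.4  216.7]
[[614.5, -234.9, 18.0], [600.5, -234.2, 18.0], [586.9, -233.7, 18.0], [573.6, -233.4, 18.0]] [[611.6, -332.4, 18.0], [597.6, -332.2, 18.0], [583.9, -331.8, 18.0], [570.6, -331.5, 18.0], [538.7, -330.4, 18.0]]
```

```bash
cat > clr.py <<'E'
from h import *
relm=np.array([38.5,1.1,-21.7]); ST=np.array([466.5,-278.6,39.]); YS=-1.9   # slate mid in tool; seat; stand yaw
def pose_tool(short,slope,roll,dz=0,dy=0,relm=relm,el0=64.):
    """tool pose so the slate lies with notch end low on tongue, given short (mm), slope, roll (deg, right edge up)"""
    Ms=R.from_euler('z',YS,degrees=True).as_matrix()@rpy([0,slope,0])@rpy([-roll*-1*-1,0,0])
    T0=np.linalg.inv(rpy([0,12.2,0]))@tool(0,76.1) # tool in slate frame
    mid=pose(ST,YS,[[-short,dy,65*np.sin(np.radians(slope))+dz]])[0]
    Rt=Ms@T0; return mid-Rt@relm,Rt,mid
def clear(p,Rt,OB=(371,-379),r=31):
    best=1e9
    for z in np.arange(-79-0,-79-150,-10.):      # body from 79 behind tcp
        a=np.linspace(-38,38,20); b=np.linspace(-89,89,60)
        A,B=np.meshgrid(a,b); P=p+np.c_[A.ravel(),B.ravel(),np.full(A.size,z)]@Rt.T
        rr=np.where(P[:,2]<165,r,np.where(P[:,2]<245,15,-1e3)); d=np.hypot(P[:,0]-OB[0],P[:,1]-OB[1])-rr
        best=min(best,d.min())
    tips=p+np.array([[a,b,0] for a in(-16,16) for b in(-33,33)])@Rt.T
    return best,tips[:,2].min()
E
python3 - <<'E'
from clr import *
for sl in(12,16):
  for ro in(0,10,15,20,25): 
    p,Rt,m=pose_tool(19,sl,ro); print(sl,ro,p.round(0),'down',Rt[:,2].round(2),'slate y axis z',(Rt[:,1]*-1).round(2),'clear/tip',np.round(clear(p,Rt),1),'dist',np.linalg.norm(m-ST).round(1))
E
```

```text
12 0 [ 416. -276.   22.] down [ 0.24 -0.01 -0.97] slate y axis z [ 0.03  1.   -0.  ] clear/tip [-15.4  18.2] dist 23.3
12 10 [ 415. -282.   22.] down [ 0.24 -0.16 -0.96] slate y axis z [-0.    0.99 -0.17] clear/tip [-10.  13.] dist 23.3
12 15 [ 415. -285.   23.] down [ 0.24 -0.24 -0.94] slate y axis z [-0.02  0.97 -0.25] clear/tip [-6.7 11. ] dist 23.3
12 20 [ 415. -288.   24.] down [ 0.24 -0.32 -0.92] slate y axis z [-0.04  0.94 -0.33] clear/tip [-2.9  9.3] dist 23.3
12 25 [ 416. -291.   25.] down [ 0.25 -0.39 -0.89] slate y axis z [-0.06  0.91 -0.41] clear/tip [1.3 8.1] dist 23.3
16 0 [ 413. -276.   29.] down [ 0.18 -0.01 -0.98] slate y axis z [ 0.03  1.   -0.  ] clear/tip [-15.4  26. ] dist 26.1
16 10 [ 413. -282.   29.] down [ 0.17 -0.16 -0.97] slate y axis z [-0.02  0.99 -0.17] clear/tip [-10.3  20.9] dist 26.1
16 15 [ 413. -285.   30.] down [ 0.18 -0.24 -0.96] slate y axis z [-0.04  0.97 -0.25] clear/tip [-7.2 18.9] dist 26.1
16 20 [ 414. -288.   31.] down [ 0.18 -0.31 -0.93] slate y axis z [-0.06  0.94 -0.33] clear/tip [-3.7 17.3] dist 26.1
16 25 [ 414. -291.   32.] down [ 0.19 -0.39 -0.9 ] slate y axis z [-0.09  0.91 -0.41] clear/tip [ 0.5 16.1] dist 26.1
```

```bash
python3 - <<'E'
from clr import *
for u,h in((-33,-19),(-27,-25)):
 for short in(18,):
  for sl in(6,12):
   for el in(90,100,110,115,120,125):
    Ms=rpy([0,sl,YS]); mid=pose(ST,YS,[[-short,0,65*np.sin(np.radians(sl))]])[0]
    Rt=tool(YS,el); p=mid+Ms@[u,0,h]+Rt[:,2]*19; print(u,sl,el,np.round(clear(p,Rt),1),end=' ; ')
   print()
E
```

```text
-33 6 90 [-16.4  11.3] ; -33 6 100 [-12.    8.9] ; -33 6 110 [-2.8  7. ] ; -33 6 115 [2.5 6.4] ; -33 6 120 [8.2 5.9] ; -33 6 125 [14.   5.6] ; 
-33 12 90 [-16.5  21.8] ; -33 12 100 [-12.9  19.3] ; -33 12 110 [-4.1 17.5] ; -33 12 115 [ 1.3 16.8] ; -33 12 120 [ 6.9 16.3] ; -33 12 125 [12.7 16. ] ; 
-27 6 90 [-15.    4.8] ; -27 6 100 [-8.2  2.3] ; -27 6 110 [1.8 0.4] ; -27 6 115 [ 7.4 -0.2] ; -27 6 120 [13.2 -0.7] ; -27 6 125 [19.1 -1. ] ; 
-27 12 90 [-15.8  14.7] ; -27 12 100 [-9.8 12.2] ; -27 12 110 [-0.1 10.3] ; -27 12 115 [5.4 9.7] ; -27 12 120 [11.2  9.2] ; -27 12 125 [17.   8.9] ;
```

```bash
python3 - <<'E'
from clr import *
for u,h in((-33,-19),(-28,-25)):
 for short in(2,6):
  for sl in(8,14):
   for el in(84,88,92,96,100):
    for ro in (0,8):
     Ms=R.from_euler('z',YS,degrees=True).as_matrix()@rpy([0,sl,0])@rpy([-ro,0,0]); mid=pose(ST,YS,[[-short,0,65*np.sin(np.radians(sl))]])[0]
     Rt=Ms@rpy([0,-sl,0])@tool(0,el); p=mid+Ms@[u,0,h]+Rt[:,2]*19; print((el,ro),np.round(clear(p,Rt,(369,-379)),1),end=' ')
   print('|',u,short,sl)
E
```

```text
(84, 0) [-15.4  13.3] (84, 8) [-6.7  9.1] (88, 0) [-10.6  14.3] (88, 8) [-3.7 10.1] (92, 0) [-5.5 14.3] (92, 8) [-0.5 10.1] (96, 0) [-1.8 13.3] (96, 8) [3.1 9.1] (100, 0) [ 2.2 12.3] (100, 8) [7.  8.2] | -33 2 8
(84, 0) [-15.5  23.7] (84, 8) [-7.3 19.6] (88, 0) [-11.2  24.7] (88, 8) [-4.3 20.7] (92, 0) [-6.6 24.7] (92, 8) [-1.  20.6] (96, 0) [-2.9 23.7] (96, 8) [ 2.7 19.6] (100, 0) [ 1.  22.8] (100, 8) [ 6.6 18.7] | -33 2 14
(84, 0) [-16.4  13.3] (84, 8) [-8.8  9.1] (88, 0) [-13.2  14.3] (88, 8) [-6.3 10.1] (92, 0) [-8.7 14.3] (92, 8) [-3.3 10.1] (96, 0) [-5.2 13.3] (96, 8) [0.1 9.1] (100, 0) [-1.4 12.3] (100, 8) [3.8 8.2] | -33 6 8
(84, 0) [-16.4  23.7] (84, 8) [-9.5 19.6] (88, 0) [-13.7  24.7] (88, 8) [-6.9 20.7] (92, 0) [-9.6 24.7] (92, 8) [-3.8 20.6] (96, 0) [-6.3 23.7] (96, 8) [-0.4 19.6] (100, 0) [-2.5 22.8] (100, 8) [ 3.4 18.7] | -33 6 14
(84, 0) [-14.1   6.6] (84, 8) [-4.6  2.5] (88, 0) [-7.5  7.6] (88, 8) [-1.4  3.5] (92, 0) [-2.   7.6] (92, 8) [2.2 3.5] (96, 0) [1.8 6.6] (96, 8) [6.  2.5] (100, 0) [5.9 5.7] (100, 8) [10.1  1.6] | -28 2 8
(84, 0) [-14.6  16.7] (84, 8) [-5.7 12.7] (88, 0) [-8.8 17.7] (88, 8) [-2.4 13.7] (92, 0) [-3.8 17.7] (92, 8) [ 1.2 13.6] (96, 0) [ 0.  16.7] (96, 8) [ 5.  12.6] (100, 0) [ 4.1 15.8] (100, 8) [ 9.1 11.7] | -28 2 14
(84, 0) [-15.7   6.6] (84, 8) [-7.2  2.5] (88, 0) [-10.5   7.6] (88, 8) [-4.3  3.5] (92, 0) [-5.4  7.6] (92, 8) [-0.9  3.5] (96, 0) [-1.7  6.6] (96, 8) [2.7 2.5] (100, 0) [2.3 5.7] (100, 8) [6.6 1.6] | -28 6 8
(84, 0) [-16.   16.7] (84, 8) [-8.3 12.7] (88, 0) [-11.6  17.7] (88, 8) [-5.3 13.7] (92, 0) [-7.  17.7] (92, 8) [-1.9 13.6] (96, 0) [-3.4 16.7] (96, 8) [ 1.7 12.6] (100, 0) [ 0.5 15.8] (100, 8) [ 5.7 11.7] | -28 6 14
```

The decoy leaves no room for the gripper body at this tilt. I'll swing the slate about 26° further in the lane, so that at the stand the tool leans forward (about 98°) and clears it.

```bash
python3 - <<'E'
from h import *
p,Rr=now()
REL=63.9; GS=np.array([-33.4,0,-19.3])   # grip in slate
def P(el,slope,zend,xg=440,y=-40):
    M=rpy([0,slope,-2]); v=M@(np.array([65,0,-3])-GS)  # grip->end bottom
    g=np.array([xg,y,zend-v[2]]); return gp(g,-2,el),g
hov,_=P(92,92-REL,60)
print('1 sideways:'); go(p,Rr,*hov)
(a,Ra),g=P(92,92-REL,8); print('2 down'); go(*hov,a,Ra)
print('grip z at touch',g[2]-8)
(b,Rb),gb=P(92,92-REL,-1); print('3 touch'); go(a,Ra,b,Rb)
for el in(97,102,107,112,117,120):
    q=gp(gb-[0.1*(el-92),0,.05*(el-92)],-2,el); print(el,end=' '); go(b,Rb,*q)
E
```

```text
t 12.33 pos [ 394.1 -269.1  203. ] rot [-179.94  -13.92   -1.99] q [-42.   4. 111.  11.  54.  44.] F [-0.2  0.2 -0.5] w 39.7 50.0
1 sideways:
shift [ 0.0049 -0.2304  0.1354] turn [ -0.06 -15.92   0.02] rows 6.4
2 down
shift [0.0018 0.     0.052 ] turn [0. 0. 0.] rows 1.2
grip z at touch 31.968901195901964
3 touch
shift [0.0003 0.     0.009 ] turn [0. 0. 0.] rows 0.2
97 shift [-0.0021  0.      0.0002] turn [ 0. -5. -0.] rows 0.7
102 shift [-0.0043  0.      0.0002] turn [  0. -10.  -0.] rows 1.4
107 shift [-0.0064  0.0001  0.0002] turn [ -0. -15.  -0.] rows 2.1
112 shift [-0.0085  0.0001 -0.0001] turn [ -0. -20.  -0.] rows 2.8
117 shift [-0.0105  0.0001 -0.0004] turn [ -0. -25.  -0.] rows 3.5
120 shift [-0.0117  0.0001 -0.0007] turn [  0. -28.  -0.] rows 3.9
```

>>> send_rows(
  targets="0 -0.03 0 0 0 0 28;0 -0.06 0 0 0 0 28;0 -0.09 0 0 -2 0 28;0 -0.12 0.01 0 -4 0 28;0 -0.15 0.03 0 -6 0 28;0 -0.18 0.05 0 -8 0 28;0.002 -0.205 0.075 0 -10 0 28;0.003 -0.22 0.1 0 -12 0 28;0.004 -0.23 0.12 0 -14 0 28;0.005 -0.2304 0.1354 0 -15.9 0 28;0.005 -0.2304 0.1354 0 -15.9 0 28;0.005 -0.2304 0.1354 0 -15.9 0 28",
)

```text
time_s: 13.33
ee_pos: [439.6, -40.3, 72.9]
ee_rot: [180.0, 2.0, -1.9]
force: [-0.3, -0.0, -0.8]
gripper_width: 39.4
gripper_force: 50.0
```

>>> send_rows(
  targets="0 0 0.02 0 0 0 28;0.001 0 0.04 0 0 0 28;0.0018 0 0.052 0 0 0 28;0.0018 0 0.052 0 0 0 28;0.0018 0 0.055 0 0 0 28;0.0018 0 0.058 0 0 0 28;0.002 0 0.061 0 0 0 28;0.002 0 0.061 0 0 0 28;0.002 0 0.061 0 0 0 28",
  grip_force=20,
)

```text
time_s: 14.08
ee_pos: [440.3, -41.3, 12.7]
ee_rot: [180.0, 1.9, -2.0]
force: [-0.6, -0.5, -0.9]
gripper_width: 39.4
gripper_force: 20.0
```

```bash
python3 - <<'E'
from h import *
p,Rr=now(); print('grip',(p-Rr[:,2]*19).round(1))
E
```

```text
t 14.08 pos [440.3 -41.3  12.7] rot [179.97   1.86  -2.  ] q [ -7.  21. 121.  -0.  40.  86.] F [-0.6 -0.5 -0.9] w 39.4 20.0
grip [440.9 -41.3  31.6]
```

>>> send_rows(
  targets="-0.001 0 0.0002 0 -2.5 0 28;-0.0021 0 0.0004 0 -5 0 28;-0.0032 0 0.0005 0 -7.5 0 28;-0.0043 0 0.0005 0 -10 0 28;-0.0053 0 0.0005 0 -12.5 0 28;-0.0064 0 0.0005 0 -15 0 28;-0.0075 0 0.0003 0 -17.5 0 28;-0.0085 0 0.0002 0 -20 0 28;-0.0095 0 0 0 -22.5 0 28;-0.0105 0 -0.0002 0 -25 0 28;-0.0117 0 -0.0005 0 -28 0 28;-0.0117 0 -0.0005 0 -28 0 28",
  grip_force=15,
)

```text
time_s: 15.08
ee_pos: [429.4, -40.9, 12.7]
ee_rot: [180.0, 30.0, -2.0]
force: [-0.4, -0.1, 0.8]
gripper_width: 39.9
gripper_force: 15.0
```

```bash
cat > meas.py <<'E'
from h import *
def slate_edges(f,rows=(130,150,170,190)):
    b=f['image'].astype(int); d=b[...,2]-b[...,0]
    # sub-pixel side edges seen from slate interior (d small) outwards
    def cross(a,th):   # a: 1-D from inside outwards; first crossing
        i=np.argmax(a>th); return i-1+(th-a[i-1])/max(a[i]-a[i-1],1) 
    ed=[]
    for v in rows:
        r=d[v]; mid=240; 
        ed.append((v,mid-cross(r[mid:180:-1],50),305+cross(r[305:370],50)))
    cols=d[:,[245,252,296,303]].mean(1)
    i0=rows[0]; ve=i0-cross(cols[i0:20:-1],50)
    c=d[:,272:276].mean(1); vn=i0-cross(c[i0:20:-1],50)
    return ve,vn,ed
E
python3 - <<'E'
from meas import *
from workcell import eyes
p,Rr=now(); g=p-Rr[:,2]*19
f=eyes.grab_frame('wrist'); np.save('pics/w7.npy',f,allow_pickle=True)
ve,vn,ed=slate_edges(f); print(round(ve,1),round(vn,1),np.round(ed,1).tolist())
c,sl,yw,M,e=fitslate(f,ve,vn,ed); print('mid',c.round(1),'slope',sl.round(1),'yaw',yw.round(2),e.round(2),'grip in slate',(M.T@(g-c)).round(1),'end',(c+M@[65,0,-3]).round(1))
E
```

```text
t 15.08 pos [429.4 -40.9  12.7] rot [179.97  29.96  -2.01] q [ -6.  35. 103.  -2.  72.  87.] F [-0.4 -0.1  0.8] w 39.9 15.0
43.6 86.1 [[130.0, 219.9, 326.4], [150.0, 220.5, 325.6], [170.0, 221.7, 324.6], [190.0, 222.7, 323.5]]
mid [486.6 -43.7  29.5] slope 23.6 yaw -1.94 0.19 grip in slate [-43.6   0.9 -19.4] end [544.9 -45.7   0.8]
```

```bash
python3 - <<'E'
from clr import *
u,h=-43.6,-19.4
for short in(1,4):
  for sl in(6,9,12):
    for ro in (0,6,10,14):
     el=96.4+sl
     Ms=R.from_euler('z',YS,degrees=True).as_matrix()@rpy([0,sl,0])@rpy([-ro,0,0]); mid=pose(ST,YS,[[-short,0,65*np.sin(np.radians(sl))]])[0]
     Rt=Ms@rpy([0,-sl,0])@tool(0,el); p=mid+Ms@[u,0,h]+Rt[:,2]*19; cam=p+Rt@[79,0,-171]; print((el,ro),np.round(clear(p,Rt,(369,-379)),1),cam.round(0),end=' ')
    print('|',short,sl)
E
```

```text
(102.4, 0) [-3.3  9.1] [ 530. -281.  163.] (102.4, 6) [0.4 5.9] [ 530. -268.  162.] (102.4, 10) [3.4 4. ] [ 530. -259.  161.] (102.4, 14) [6.9 2.3] [ 530. -251.  159.] | 1 6
(105.4, 0) [-0.9 14.3] [ 536. -281.  162.] (105.4, 6) [ 3.  11.1] [ 536. -268.  162.] (105.4, 10) [6.1 9.2] [ 536. -260.  161.] (105.4, 14) [9.6 7.6] [ 536. -251.  159.] | 1 9
(108.4, 0) [ 1.7 19.5] [ 542. -281.  162.] (108.4, 6) [ 5.9 16.4] [ 542. -268.  161.] (108.4, 10) [ 9.1 14.5] [ 542. -260.  160.] (108.4, 14) [12.7 12.9] [ 542. -251.  158.] | 1 12
(102.4, 0) [-5.8  9.1] [ 527. -281.  163.] (102.4, 6) [-1.9  5.9] [ 527. -268.  162.] (102.4, 10) [1.3 4. ] [ 527. -259.  161.] (102.4, 14) [5.  2.3] [ 527. -251.  159.] | 4 6
(105.4, 0) [-3.5 14.3] [ 533. -281.  162.] (105.4, 6) [ 0.6 11.1] [ 533. -268.  162.] (105.4, 10) [3.9 9.2] [ 533. -259.  161.] (105.4, 14) [7.5 7.6] [ 533. -251.  159.] | 4 9
(108.4, 0) [-0.9 19.5] [ 539. -281.  162.] (108.4, 6) [ 3.4 16.4] [ 539. -268.  161.] (108.4, 10) [ 6.7 14.5] [ 539. -260.  160.] (108.4, 14) [10.4 12.9] [ 539. -251.  158.] | 4 12
```

>>> send_rows(
  targets="0 0 0 0 0 0 26;0 0 0 0 0 0 26",
  grip_force=50,
)

```text
time_s: 15.3
ee_pos: [428.4, -40.9, 13.3]
ee_rot: [180.0, 29.8, -2.0]
force: [0.0, 0.5, -0.6]
gripper_width: 39.3
gripper_force: 50.0
```

```bash
python3 - <<'E'
from h import *
p,Rr=now()
p1,R1=go(p,Rr,p+[-10,0,130],tool(-2,107))
go(p1,R1,p1+[20,-140,30],R1)
E
```

```text
t 15.3 pos [428.4 -40.9  13.3] rot [179.97  29.81  -2.02] q [ -6.  34. 103.  -2.  72.  87.] F [ 0.   0.5 -0.6] w 39.3 50.0
shift [-0.0733  0.0004 -0.1078] turn [ 3.000e-02  1.281e+01 -1.000e-02] rows 3.1
shift [ 0.015   0.1392 -0.036 ] turn [0. 0. 0.] rows 3.5
```

>>> send_rows(
  targets="-0.004 0 -0.007 0 0 0 26;-0.02 0 -0.03 0 3 0 26;-0.04 0 -0.06 0 6 0 26;-0.06 0 -0.09 0 9.5 0 26;-0.0733 0 -0.108 0 12.8 0 26;-0.0733 0 -0.108 0 12.8 0 26;-0.0733 0 -0.108 0 12.8 0 26",
)

```text
time_s: 15.88
ee_pos: [418.6, -40.5, 145.3]
ee_rot: [180.0, 16.8, -2.0]
force: [0.6, -0.2, -1.6]
gripper_width: 39.4
gripper_force: 50.0
```

>>> send_rows(
  targets="0.002 0.02 -0.005 0 0 0 26;0.005 0.045 -0.01 0 0 0 26;0.008 0.075 -0.018 0 0 0 26;0.011 0.1 -0.026 0 0 0 26;0.014 0.125 -0.032 0 0 0 26;0.015 0.139 -0.036 0 0 0 26;0.015 0.139 -0.036 0 0 0 26;0.015 0.139 -0.036 0 0 0 26",
)

```text
time_s: 16.55
ee_pos: [438.3, -179.9, 172.2]
ee_rot: [-179.9, 17.3, -2.1]
force: [0.3, 0.3, -1.0]
gripper_width: 39.8
gripper_force: 50.0
```

```bash
python3 - <<'E'
from meas import *
from workcell import eyes
p,Rr=now(); g=p-Rr[:,2]*19
f=eyes.grab_frame('wrist'); np.save('pics/w8.npy',f,allow_pickle=True)
print('cam',f['eye'].round(1),f['attitude'].round(1))
ve,vn,ed=slate_edges(f,(110,130,150,170)); print(round(ve,1),round(vn,1),np.round(ed,1).tolist())
c,sl,yw,M,e=fitslate(f,ve,vn,ed); print('mid',c.round(1),'slope',sl.round(1),'yaw',yw.round(2),e.round(2),'grip in slate',(M.T@(g-c)).round(1),'mid in tool',(Rr.T@(c-p)).round(1))
for n,P in(('pin',[518,-278,46]),('tongue front',[390,-275,36]),('earL',[484,-252,46]),('earR',[484,-303,46])): print(n,proj(f,P,1).round(0))
im=cv2.GaussianBlur(f['image'],(3,3),0).astype(int)
for x in(400,420,440,455,500,510):
    ys=np.arange(-310,-244,2.); q=np.rint(proj(f,np.c_[np.full(len(ys),x),ys,np.full(len(ys),36.)],1)).astype(int)
    ok=(q[:,0]>0)&(q[:,0]<560)&(q[:,1]>0)&(q[:,1]<420); print(x,[int(im[b,a,0]) if k else -1 for (a,b),k in zip(q,ok)])
E
```

```text
t 16.55 pos [ 438.3 -179.9  172.2] rot [-179.93   17.25   -2.06] q [-20.  20.  96.  -5.  81.  74.] F [ 0.3  0.3 -1. ] w 39.8 50.0
cam [ 564.7 -185.6  312.7] [-33.4   0.1 -92. ]
43.7 85.7 [[110.0, 219.6, 326.7], [130.0, 220.2, 325.8], [150.0, 221.1, 325.4], [170.0, 221.8, 324.5]]
mid [ 490.7 -182.7  201.1] slope 12.5 yaw -1.91 0.21 grip in slate [-43.3   1.  -20.6] mid in tool [ 41.5   0.8 -43.1]
pin [[386.  75.]]
tongue front [[367. 197.]]
earL [[354. 112.]]
earR [[409. 113.]]
400 [68, 68, 67, 67, 68, 68, 67, 67, 67, 66, 81, 120, 129, 129, 129, 127, 124, 125, 127, 129, 128, 122, 95, 58, 55, 62, 65, 66, 67, 67, 67, 68, 67]
420 [68, 68, 66, 77, 121, 128, 128, 128, 128, 124, 115, 129, 130, 131, 128, 125, 125, 126, 129, 130, 127, 120, 86, 58, 56, 67, 119, 130, 129, 129, 129, 129, 130]
440 [65, 68, 68, 66, 65, 66, 66, 66, 67, 71, 110, 130, 130, 130, 128, 125, 128, 130, 132, 131, 127, 114, 76, 57, 57, 56, 58, 66, 67, 68, 69, 67, 67]
455 [67, 67, 67, 67, 67, 67, 69, 69, 68, 74, 115, 130, 131, 128, 127, 124, 127, 130, 132, 132, 128, 115, 78, 58, 57, 55, 60, 65, 65, 66, 67, 65, 66]
500 [67, 66, 65, 65, 66, 65, 66, 64, 67, 101, 130, 132, 128, 126, 126, 129, 132, 138, 137, 134, 124, 80, 58, 58, 57, 55, 64, 64, 66, 66, 66, 66, 67]
510 [65, 65, 65, 64, 64, 64, 64, 64, 67, 106, 131, 129, 127, 126, 125, 128, 133, 138, 138, 130, 116, 79, 58, 57, 56, 57, 64, 64, 64, 65, 65, 66, 64]
```

```bash
python3 - <<'E'
from meas import *
f=np.load('pics/w8.npy',allow_pickle=True).item(); im=cv2.GaussianBlur(f['image'],(3,3),0).astype(int)
def prof(P,ch=0):
    q=np.rint(proj(f,P,1)).astype(int); return [int(im[b,a,ch]) if 0<=a<560 and 0<=b<420 else -1 for a,b in q]
line=lambda x:-279.2-(x-466.5)*.0317
xs=np.arange(376,404,2.); print('front z36',xs[0],prof(np.c_[xs,line(xs),0*xs+36]))
xs=np.arange(510,546,2.)
for dy in(25,-30): print('sq front z18 from 510',dy,prof(np.c_[xs,line(xs)+dy,0*xs+18]))
xs=np.arange(400,440,2.); print('crossfoot z10 from 400',prof(np.c_[xs,line(xs)-25,0*xs+10]))
xs=np.arange(462,505,2.)
for dy in(-25,25): print('ear z46 from 462',dy,prof(np.c_[xs,line(xs)+dy,0*xs+46]))
ys=np.arange(-34,35,1.5)
for x in(480,484): print('ears across z46',x,prof(np.c_[0*ys+x,line(x)+ys,0*ys+46]))
# pin: brass saturation near predicted place
hsv=cv2.cvtColor(f['image'],cv2.COLOR_BGR2HSV); u,v=np.rint(proj(f,[518,-280.5,42],1))[0].astype(int); print('pin px',u,v); print(hsv[v-14:v+15:1,u-12:u+13:1,1])
E
```

```text
front z36 376.0 [67, 67, 67, 67, 67, 67, 71, 111, 122, 124, 125, 123, 125, 124]
sq front z18 from 510 25 [66, 64, 64, 64, 67, 66, 65, 65, 65, 66, 90, 120, 132, 133, 132, 127, 125, 131]
sq front z18 from 510 -30 [65, 65, 66, 64, 64, 64, 65, 64, 64, 77, 112, 126, 124, 126, 123, 127, 129, 127]
crossfoot z10 from 400 [131, 128, 123, 123, 131, 130, 113, 79, 67, 66, 69, 66, 67, 69, 67, 67, 69, 68, 67, 65]
ear z46 from 462 -25 [66, 66, 65, 65, 66, 66, 66, 63, 63, 62, 59, 63, 59, 58, 62, 58, 66, 65, 64, 66, 66, 66]
ear z46 from 462 25 [66, 65, 64, 66, 66, 67, 67, 68, 74, 71, 77, 73, 73, 82, 79, 64, 56, 60, 66, 66, 66, 63]
ears across z46 480 [37, 36, 37, 37, 44, 69, 62, 54, 51, 39, 40, 56, 58, 53, 51, 48, 51, 92, 117, 130, 131, 131, 130, 128, 125, 126, 131, 135, 137, 135, 131, 128, 109, 89, 61, 59, 59, 55, 53, 63, 63, 40, 40, 40, 39, 37]
ears across z46 484 [66, 66, 67, 66, 65, 72, 63, 55, 57, 42, 39, 65, 79, 82, 83, 82, 85, 93, 124, 129, 130, 129, 127, 128, 127, 128, 132, 135, 137, 136, 133, 123, 115, 81, 82, 84, 84, 84, 74, 73, 63, 51, 59, 66, 67, 67]
pin px 387 74
[[133 123 122 117 120 11
[... 2321 characters left out ...]
22 121 122 123 127 121 124 123 123 124
  121 120 120 124 138 155 151]
 [118 119 117 114 114 116 115 116 123 120 125 124 126 124 122 122 123 121
  122 123 118 124 141 153 141]
 [120 118 116 118 114 114 113 120 120 122 122 127 124 124 122 124 123 122
  120 122 118 126 148 149 147]
 [118 118 117 117 114 115 117 118 120 125 124 123 123 123 122 123 123 122
  124 120 124 126 150 149 148]
 [118 122 113 115 116 114 118 120 123 124 125 126 125 126 124 121 123 119
  119 120 119 128 151 154 147]
 [119 120 117 117 115 117 119 119 120 122 125 129 126 121 124 121 122 119
  118 121 117 133 152 150 155]
 [116 119 118 114 116 114 119 120 119 121 129 125 124 124 122 123 122 126
  120 122 123 139 153 151 154]]
```

```bash
python3 - <<'E'
from meas import *
f=np.load('pics/w8.npy',allow_pickle=True).item()
hsv=cv2.cvtColor(f['image'],cv2.COLOR_BGR2HSV); s=hsv[60:95,370:402,1].astype(float); m=(s>147); k,l,st,ce=cv2.connectedComponentsWithStats(m.astype(np.uint8)); i=l[13,16]; print(st[i],ce[i]+[370,60])
x0,y0,w,h=st[i][:4]; c=(370+x0+(w-1)/2,60+y0+(h-1)/2); print(c,onz(f,[c],36.5,1),onz(f,[ce[i]+[370,60]],37,1))
E
```

```text
[ 10   7  13  13 132] [386.5         72.87121212]
(np.float64(386.0), np.float64(73.0)) [[ 517.80240467 -281.13798701   36.5       ]] [[ 518.03118308 -281.42148673   37.        ]]
```

```bash
cat > place.py <<'E'
import clr
from clr import *
clr.ST=np.array([466.8,-279.3,39.]); clr.YS=-1.85
relm=np.array([41.5,.8,-43.1]); T0=rpy([0,-12.5,0])@tool(0,107.25)
def pt(short,slope,roll,dz,dy=0):
    Ms=R.from_euler('z',clr.YS,degrees=True).as_matrix()@rpy([0,slope,0])@rpy([-roll,0,0])
    mid=pose(clr.ST,clr.YS,[[-short,dy,65*np.sin(np.radians(slope))+dz]])[0]
    Rt=Ms@T0; return mid-Rt@relm,Rt
E
python3 - <<'E'
from place import *
p,Rr=now()
for short,sl,ro in((3,11,10),(3,12,8),(2,11,12)):
    a,Ra=pt(short,sl,ro,3.5); cam=a+Ra@[79,0,-171]; print(short,sl,ro,np.round(clear(a,Ra,(369,-379)),1),'cam',cam.round(0),'radial',(np.hypot(*(cam[:2]-pose(clr.ST,clr.YS,[[118,0,0]])[0][:2]))-31).round(1),'tool y-right tip dz',(Ra[:,1]).round(2))
h=pt(3,11,10,75); print('hover'); go(p,Rr,*h); print('down'); go(*h,*pt(3,11,10,15)); go(*pt(3,11,10,15),*pt(3,11,10,3.5))
E
```

```text
t 16.6 pos [ 438.1 -179.3  172.3] rot [-179.92   17.26   -2.  ] q [-20.  20.  96.  -5.  81.  74.] F [ 0.1  0.2 -0.6] w 39.2 50.0
3 11 10 [ 5.1 15.2] cam [ 535. -259.  166.] radial 24.3 tool y-right tip dz [ 0.   -0.99  0.17]
3 12 8 [ 4.4 17.9] cam [ 537. -263.  166.] radial 20.8 tool y-right tip dz [-0.   -0.99  0.14]
2 11 12 [ 7.6 14.3] cam [ 536. -255.  165.] radial 25.4 tool y-right tip dz [ 0.01 -0.98  0.2 ]
hover
shift [0.0011 0.1052 0.0788] turn [-10.07   1.52   0.82] rows 3.2
down
shift [ 0.0162 -0.0102  0.0569] turn [0. 0. 0.] rows 1.4
shift [ 0.0031 -0.002   0.0109] turn [0. 0. 0.] rows 0.3
```

```bash
python3 - <<'E'
from place import *
p,Rr=now()
A=(4,11,13); a,Ra=pt(*A,4); print(np.round(clear(a,Ra,(369,-379)),1))
h=pt(*A,75); go(p,Rr,*h); m=pt(*A,20); go(*h,*m); print(m[0]); go(*m,a,Ra); print(a)
E
```

```text
t 16.6 pos [ 438.1 -179.3  172.3] rot [-179.92   17.26   -2.  ] q [-20.  20.  96.  -5.  81.  74.] F [ 0.1  0.2 -0.6] w 39.2 50.0
[ 7.  14.4]
shift [1.000e-04 1.073e-01 7.870e-02] turn [-13.06   1.52   1.1 ] rows 3.2
shift [ 0.0148 -0.0121  0.0516] turn [0. 0. 0.] rows 1.3
[ 411.08505209 -285.61418871   42.00305861]
shift [ 0.0043 -0.0035  0.015 ] turn [0. 0. 0.] rows 0.4
[ 411.08505209 -285.61418871   26.00305861]
```

>>> send_rows(
  targets="0 0.02 0.005 -2 0.2 0.2 26;0 0.04 0.015 -4.5 0.5 0.4 26;0 0.06 0.03 -7 0.8 0.6 26;0 0.08 0.045 -9.5 1.1 0.8 26;0 0.095 0.06 -11.5 1.3 1 26;0 0.1073 0.0787 -13.06 1.52 1.1 26;0 0.1073 0.0787 -13.06 1.52 1.1 26;0 0.1073 0.0787 -13.06 1.52 1.1 26",
)

```text
time_s: 17.27
ee_pos: [411.0, -285.0, 97.4]
ee_rot: [166.8, 15.7, -2.9]
force: [-0.2, 0.3, -1.1]
gripper_width: 39.1
gripper_force: 50.0
```

```bash
python3 - <<'E'
from place import *
from workcell import eyes
p,Rr=now(); g=p-Rr[:,2]*19
A=(4,11,13); go(p,Rr,*pt(*A,75)); go(p,Rr,*pt(*A,20))
f=eyes.grab_frame('wrist'); np.save('pics/w9.npy',f,allow_pickle=True)
s=cv2.cvtColor(f['image'],cv2.COLOR_BGR2HSV)[...,1]
print('pin pred',proj(f,[518.8,-281,36.5],1).round(1),'notch pred',proj(f,p+Rr@relm+(Rr@T0.T)@[[49],[0],[3]].__class__([49,0,3]),1).round(1))
b=f['image'].astype(int); d=b[...,2]-b[...,0]
print('col273 rows',[(v,int(d[v,273]),int(s[v,273])) for v in range(20,100,3)])
print('row80',d[80,250:300].tolist())
E
```

```text
t 17.27 pos [ 411.  -285.    97.4] rot [166.79  15.65  -2.9 ] q [-24.  23. 105. -20.  64.  78.] F [-0.2  0.3 -1.1] w 39.1 50.0
shift [0.0002 0.0005 0.0005] turn [-0.02  0.01  0.06] rows 0.0
shift [ 0.015  -0.0116  0.0521] turn [-0.02  0.01  0.06] rows 1.3
pin pred [[245.1  49.3]] notch pred [[272.8  85.7]]
col273 rows [(20, 117, 122), (23, 121, 126), (26, 118, 124), (29, 120, 126), (32, 140, 150), (35, 86, 144), (38, 88, 151), (41, 90, 145), (44, 89, 146), (47, 86, 148), (50, 91, 154), (53, 92, 155), (56, 88, 151), (59, 86, 145), (62, 88, 145), (65, 89, 147), (68, 91, 153), (71, 88, 148), (74, 90, 149), (77, 90, 149), (80, 87, 147), (83, 96, 157), (86, 30, 88), (89, 25, 40), (92, 28, 43), (95, 28, 44), (98, 27, 43)]
row80 [32, 32, 32, 33, 31, 34, 32, 30, 17, 5, 117, 118, 124, 134, 142, 94, 92, 93, 90, 89, 90, 88, 85, 87, 90, 93, 93, 92, 89, 89, 90, 89, 93, 91, 90, 89, 67, 1, 11, 25, 31, 30, 29, 31, 30, 31, 29, 32, 30, 29]
```

>>> send_rows(
  targets="0.004 -0.003 0.014 0 0 0 26;0.008 -0.006 0.028 0 0 0 26;0.012 -0.009 0.042 0 0 0 26;0.015 -0.0116 0.052 0 0 0 26;0.015 -0.0116 0.052 0 0 0 26;0.015 -0.0116 0.052 0 0 0 26",
)

```text
time_s: 17.82
ee_pos: [413.3, -287.1, 44.4]
ee_rot: [166.6, 15.4, -3.0]
force: [-0.9, 1.8, 6.3]
gripper_width: 39.2
gripper_force: 53.2
```

```bash
python3 - <<'E'
from place import *
from meas import slate_edges
from workcell import eyes
p,Rr=now()
A=(4,11,13); go(p,Rr,*pt(*A,20)); go(p,Rr,*pt(*A,4))
f0=np.load('pics/w9.npy',allow_pickle=True).item(); print('tongue right edge seen',onz(f0,[(264.5,80)],36,1),'line there', -279.3-(onz(f0,[(264.5,80)],36,1)[0,0]-466.8)*.0323-13)
f=eyes.grab_frame('wrist'); np.save('pics/w10.npy',f,allow_pickle=True)
Ms=Rr@T0.T; mid=p+Rr@relm; print('mid',mid.round(1))
print('pin foot/top',proj(f,[[518.8,-281,36.5],[518.8,-281,46]],1).round(1).tolist(),'notch bottom corners/end corners',proj(f,mid+np.array([[49,5,3],[49,-5,3],[65,5,3],[65,-5,3]])@Ms.T,1).round(1).tolist())
hsv=cv2.cvtColor(f['image'],cv2.COLOR_BGR2HSV)
for v in range(30,92,4): print(v,hsv[v,246:302:2,1].tolist())
E
```

```text
t 17.82 pos [ 413.3 -287.1   44.4] rot [166.62  15.4   -2.95] q [-24.  27. 108. -22.  57.  81.] F [-0.9  1.8  6.3] w 39.2 53.2
shift [-0.0015 -0.002   0.0025] turn [ 0.13 -0.22 -0.05] rows 0.1
shift [ 0.0027 -0.0055  0.0175] turn [ 0.13 -0.22 -0.05] rows 0.4
tongue right edge seen [[ 498.8058302  -293.10019039   36.        ]] line there -293.33378831542433
mid [ 464.9 -280.5   74. ]
pin foot/top [[256.8, 62.5], [260.7, 64.9]] notch bottom corners/end corners [[259.1, 85.7], [286.4, 85.8], [259.0, 43.4], [286.6, 43.4]]
30 [119, 117, 118, 119, 123, 122, 122, 123, 124, 125, 127, 127, 126, 124, 123, 122, 121, 121, 129, 148, 134, 127, 126, 124, 127, 127, 126, 126]
34 [117, 118, 119, 120, 122, 123, 123, 123, 125, 126, 124, 125, 128, 125, 121, 125, 123, 118, 132, 151, 130, 125, 122, 125, 125, 126, 122, 123]
38 [116, 119, 121, 121, 122, 123, 122, 124, 123, 129, 125, 125, 124, 124, 124, 119, 120, 122, 134, 150, 151, 146, 146, 143, 139, 143, 139, 138]
42 [116, 118, 118, 119, 118, 121, 124, 124, 127, 124, 124, 122, 129, 123, 124, 123, 118, 123, 134, 153, 150, 150, 149, 158, 157, 158, 159, 162]

[... 845 characters left out ...]
, 120, 120, 120, 128, 148, 146, 145, 30, 41, 40, 40, 45, 44, 45]
74 [44, 44, 45, 43, 46, 45, 35, 175, 178, 170, 162, 126, 125, 122, 124, 120, 124, 130, 150, 148, 139, 33, 43, 42, 47, 45, 41, 41]
78 [44, 43, 43, 45, 46, 46, 35, 132, 121, 126, 124, 125, 122, 120, 121, 121, 122, 131, 149, 147, 134, 36, 46, 47, 47, 47, 44, 45]
82 [45, 44, 46, 46, 47, 46, 41, 130, 124, 125, 124, 122, 124, 122, 119, 123, 121, 131, 153, 144, 138, 36, 48, 46, 47, 46, 47, 45]
86 [46, 46, 50, 46, 47, 49, 35, 122, 123, 124, 123, 123, 124, 125, 126, 123, 126, 130, 140, 116, 105, 37, 47, 52, 46, 41, 43, 49]
90 [43, 42, 39, 48, 43, 44, 47, 46, 47, 44, 42, 42, 44, 45, 45, 45, 47, 45, 41, 45, 42, 44, 44, 43, 46, 42, 42, 42]
```

```bash
python3 - <<'E'
from workcell import env
s=env.state(); print(s['force'].round(2),s['torque'].round(3),s['qvel'].round(2),s['ee_pos'].round(1))
E
```

```text
[-0.59  0.88  5.28] [ 0.396  0.157 -0.138] [-0.25 -0.09  0.14  0.06 -0.17 -0.07] [ 413.2 -287.1   44.4]
```

>>> send_rows(
  targets="0 0 0 0 0 0 26;0 0 0 0 0 0 26;0 0 0 0 0 0 26",
)

```text
time_s: 18.12
ee_pos: [413.2, -287.1, 44.3]
ee_rot: [166.6, 15.4, -3.0]
force: [-0.8, 1.7, 5.4]
gripper_width: 39.3
gripper_force: 53.5
```

```bash
python3 - <<'E'
from workcell import env
s=env.state(); print(s['force'].round(2),s['torque'].round(3),s['gripper_force'],s['ee_pos'].round(1),s['ee_rot'].round(2))
E
```

```text
[-0.79  1.73  5.4 ] [ 0.526  0.144 -0.093] 53.51628927863203 [ 413.2 -287.1   44.3] [166.62  15.36  -2.97]
```

>>> send_rows(
  targets="-0.003 0.002 -0.012 0 0 0 26;-0.003 0.002 -0.012 0 0 0 26;-0.003 0.002 -0.012 0 0 0 26",
)

```text
time_s: 18.37
ee_pos: [413.6, -286.7, 56.0]
ee_rot: [166.6, 15.3, -2.9]
force: [-0.0, -0.4, -0.6]
gripper_width: 39.2
gripper_force: 50.0
```

```bash
python3 - <<'E'
from workcell import env
s=env.state(); print(s['force'].round(2),s['torque'].round(3),s['gripper_force'],s['ee_pos'].round(1),s['ee_rot'].round(2))
E
```

```text
[-0.04 -0.43 -0.58] [ 0.247 -0.13  -0.002] 49.999938011169434 [ 413.6 -286.7   56. ] [166.6   15.32  -2.95]
```

```bash
python3 - <<'E'
from place import *
from workcell import eyes
p,Rr=now()
f=eyes.grab_frame('wrist'); np.save('pics/w11.npy',f,allow_pickle=True)
g=np.load('pics/w10.npy',allow_pickle=True).item(); f8=np.load('pics/w8.npy',allow_pickle=True).item()
for n,q in(('hover',f8),('contact',g),('raised',f)):
    s=cv2.cvtColor(q['image'],cv2.COLOR_BGR2HSV)[...,1].astype(int)
    r=s[110]; L=[c for c in range(200,240) if (r[c]-80)*(r[c+1]-80)<0]; Rg=[c for c in range(305,345) if (r[c]-80)*(r[c+1]-80)<0]
    print(n,'notch bottom row',[v for v in range(70,100) if s[v,270]>80>=s[v+1,270]],'end rows',[v for v in range(30,60) if s[v,248]>80>=s[v+1,248]],[v for v in range(30,60) if s[v,298]>80>=s[v+1,298]],'notch sides',[c for c in range(250,295) if (s[80,c]-80)*(s[80,c+1]-80)<0],'sides@110',L,Rg)
# where is the orange, seen now, vs prediction
for q in(f,):
    h=cv2.cvtColor(q['image'],cv2.COLOR_BGR2HSV); m=((h[...,0]<14)&(h[...,1]>215)&(h[...,2]>120)).astype(np.uint8); k,l,st,ce=cv2.connectedComponentsWithStats(m); i=np.argsort(-st[1:,4])[:4]+1; print(st[i].tolist())
E
```

```text
t 18.37 pos [ 413.6 -286.7   56. ] rot [166.6   15.32  -2.95] q [-24.  26. 107. -21.  58.  80.] F [-0.  -0.4 -0.6] w 39.2 50.0
hover notch bottom row [86] end rows [44] [44] notch sides [259, 286] sides@110 [219] [326]
contact notch bottom row [86] end rows [44] [44] notch sides [259, 286] sides@110 [219] [326]
raised notch bottom row [86] end rows [44] [44] notch sides [259, 286] sides@110 [219] [326]
[[331, 209, 112, 69, 2939], [431, 301, 33, 40, 894], [485, 167, 13, 45, 268], [407, 389, 25, 12, 168]]
```

```bash
python3 - <<'E'
from place import *
f=np.load('pics/w11.npy',allow_pickle=True).item(); p,Rr=now()
h=cv2.cvtColor(f['image'],cv2.COLOR_BGR2HSV); m=((h[...,0]<14)&(h[...,1]>200)&(h[...,2]>110))
for v in range(205,290,8): r=np.where(m[v,320:460])[0]+320; print(v,(r.min(),r.max()) if len(r) else None,end=' ')
print()
a=np.linspace(0,2*np.pi,72)
for X in((369,-379),(375,-383),(369,-372)):
    o=[]
    for z,r in((0,31),(60,31),(120,31),(145,31),(200,14),(243,14)):
        q=proj(f,np.c_[X[0]+r*np.cos(a),X[1]+r*np.sin(a),0*a+z],1); o.append((z,q.min(0).round().astype(int).tolist(),q.max(0).round().astype(int).tolist()))
    print(X,o)
# body corners in the picture and world
for c in((-38,89,-79),(38,89,-79),(-38,89,-140),(38,89,-140),(-38,-89,-79),(16,-33,0),(-16,-33,0),(16,33,0)):
    w=p+Rr@np.array(c,float); print(c,w.round(0),proj(f,w,1).round(0))
E
```

```text
t 18.42 pos [ 413.1 -286.5   55.5] rot [166.63  15.4   -2.95] q [-24.  26. 107. -21.  58.  80.] F [ 0.2 -0.2 -0.7] w 39.1 50.0
205 None 213 (np.int64(353), np.int64(386)) 221 (np.int64(342), np.int64(395)) 229 (np.int64(336), np.int64(402)) 237 (np.int64(333), np.int64(409)) 245 (np.int64(335), np.int64(416)) 253 (np.int64(340), np.int64(423)) 261 (np.int64(346), np.int64(429)) 269 (np.int64(429), np.int64(436)) 277 (np.int64(437), np.int64(439)) 285 None 
(369, -379) [(0, [328, 208], [392, 265]), (60, [356, 253], [428, 314]), (120, [393, 314], [474, 376]), (145, [410, 344], [496, 406]), (200, [476, 435], [520, 464]), (243, [507, 493], [553, 524])]
(375, -383) [(0, [333, 201], [397, 260]), (60, [363, 245], [435, 308]), (120, [401, 305], [482, 370]), (145, [419, 335], [504, 400]), (200, [487, 428], [530, 458]), (243, [519, 485], [565, 517])]
(369, -372) [(0, [320, 209], [385, 267]), (60, [347, 254], [421, 316]), (120, [383, 317], [467, 379]), (145, [400, 348], [488, 410]), (200, [467, 441], [511, 470]), (243, [497, 500], [545, 531])]
(-38, 89, -79) [ 399. -354.  160.] [[456. 388.]]
(38, 89, -79) [ 472. -358.  139.] [[505. 243.]]
(-38, 89, -140) [ 415. -341.  217.] [[511. 488.]]
(38, 89, -140) [ 488. -345.  197.] [[624. 330.]]
(-38, -89, -79) [ 397. -181.  120.] [[ 86. 387.]]
(16, -33, 0) [ 428. -255.   44.] [[213. 230.]]
(-16, -33, 0) [ 397. -254.   52.] [[217. 279.]]
(16, 33, 0) [ 429. -320.   59.] [[329. 230.]]
```

The contact is explained: with 13° of roll the left fingertip lands on the tongue's edge (tip inner face y≈−267, tongue edge −265, z≈36). I'll cut the roll to 6°.

```bash
python3 - <<'E'
from place import *
p,Rr=now()
for A in((3,12,6),(3,13,6),(3,12,7)):
    a,Ra=pt(*A,2.5); tips=a+np.array([[x,y,0] for x in(-16,16) for y in(-20,20)])@Ra.T; lt=pose([0,0,0],-clr.YS,tips-clr.ST); cam=a+Ra@[79,0,-171]
    print(A,np.round(clear(a,Ra,(370,-381)),1),'inner tips in seat frame y',lt[:,1].round(1),'z',tips[:,2].round(0),'cam rad',(np.hypot(*(cam[:2]-pose(clr.ST,clr.YS,[[118,0,0]])[0][:2]))-31).round(1))
A=(3,12,6); h=pt(*A,50); go(p,Rr,*h); m=pt(*A,14); go(*h,*m); print(m[0]); go(*m,*pt(*A,2.5))
E
```

```text
t 18.42 pos [ 413.1 -286.5   55.5] rot [166.63  15.4   -2.95] q [-24.  26. 107. -21.  58.  80.] F [ 0.2 -0.2 -0.7] w 39.1 50.0
(3, 12, 6) [ 3.2 17.9] inner tips in seat frame y [ 16.7 -23.1  16.4 -23.4] z [28. 32. 19. 23.] cam rad 19.3
(3, 13, 6) [ 4.1 19.6] inner tips in seat frame y [ 16.7 -23.1  16.4 -23.4] z [31. 35. 21. 25.] cam rad 17.5
(3, 12, 7) [ 4.  17.4] inner tips in seat frame y [ 16.  -23.7  15.7 -24. ] z [28. 33. 19. 24.] cam rad 20.0
shift [-0.0064 -0.0016 -0.0175] turn [ 7.08 -1.21 -0.78] rows 1.0
shift [ 0.0104 -0.0037  0.0343] turn [0. 0. 0.] rows 0.9
[ 411.58822722 -280.85327893   37.33302326]
shift [ 0.0033 -0.0012  0.011 ] turn [0. 0. 0.] rows 0.3
```

```bash
python3 - <<'E'
from place import *
p,Rr=now()
A=(2.5,12.5,7.5); h=pt(*A,50,.5); print(np.round(clear(*pt(*A,3,.5),(370,-381)),1)); go(p,Rr,*h); m=pt(*A,14,.5); go(*h,*m); print(m[0]); e=pt(*A,3,.5); go(*m,*e); print(e[0])
E
```

```text
t 18.42 pos [ 413.1 -286.5   55.5] rot [166.63  15.4   -2.95] q [-24.  26. 107. -21.  58.  80.] F [ 0.2 -0.2 -0.7] w 39.1 50.0
[ 5.5 18.5]
shift [-0.0065 -0.0008 -0.0185] turn [ 5.58 -1.7  -0.76] rows 0.8
shift [ 0.0107 -0.0046  0.0341] turn [0. 0. 0.] rows 0.9
[ 411.84013365 -281.39146487   38.44179153]
shift [ 0.0033 -0.0014  0.0104] turn [0. 0. 0.] rows 0.3
[ 411.84013365 -281.39146487   27.44179153]
```

>>> send_rows(
  targets="-0.0065 -0.0008 -0.0185 0 0 0 26;-0.0065 -0.0008 -0.0185 5.58 -1.7 -0.76 26;-0.0065 -0.0008 -0.0185 5.58 -1.7 -0.76 26;-0.0065 -0.0008 -0.0185 5.58 -1.7 -0.76 26",
)

```text
time_s: 18.75
ee_pos: [411.4, -282.3, 73.8]
ee_rot: [172.2, 17.2, -2.6]
force: [-0.1, 0.2, -0.6]
gripper_width: 39.3
gripper_force: 50.0
```

>>> send_rows(
  targets="0.0035 -0.0015 0.011 0 0 0 26;0.007 -0.003 0.022 0 0 0 26;0.0107 -0.0046 0.0341 0 0 0 26;0.0107 -0.0046 0.0341 0 0 0 26;0.0107 -0.0046 0.0341 0 0 0 26",
)

```text
time_s: 19.17
ee_pos: [410.1, -280.8, 37.3]
ee_rot: [172.4, 17.4, -2.5]
force: [0.6, -0.4, -0.7]
gripper_width: 39.1
gripper_force: 50.0
```

```bash
python3 - <<'E'
from place import *
from workcell import eyes
p,Rr=now()
A=(2.5,12.5,7.5); go(p,Rr,*pt(*A,14,.5)); go(p,Rr,*pt(*A,3,.5))
f=eyes.grab_frame('wrist'); np.save('pics/w12.npy',f,allow_pickle=True)
Ms=Rr@T0.T; mid=p+Rr@relm; print('mid',mid.round(1))
print('pin foot/top',proj(f,[[518.8,-281,36.5],[518.8,-281,46]],1).round(1).tolist(),'notch corners',proj(f,mid+np.array([[49,5,3],[49,-5,3],[65,5,3],[65,-5,3]])@Ms.T,1).round(1).tolist())
s=cv2.cvtColor(f['image'],cv2.COLOR_BGR2HSV)[...,1]
for v in range(40,90,3): print(v,s[v,256:292:2].tolist())
E
```

```text
t 19.17 pos [ 410.1 -280.8   37.3] rot [172.37  17.45  -2.48] q [-26.  28. 105. -16.  60.  75.] F [ 0.6 -0.4 -0.7] w 39.1 50.0
shift [ 0.0013  0.0008 -0.0015] turn [-0.03  0.23  0.05] rows 0.1
shift [ 0.0046 -0.0006  0.0089] turn [-0.03  0.23  0.05] rows 0.2
mid [ 462.7 -278.1   65.8]
pin foot/top [[270.7, 57.9], [273.5, 60.9]] notch corners [[259.3, 85.6], [286.6, 85.7], [259.2, 43.3], [286.8, 43.3]]
40 [118, 116, 119, 121, 121, 120, 127, 123, 128, 126, 129, 124, 128, 128, 125, 126, 124, 124]
43 [118, 114, 119, 120, 121, 121, 126, 126, 128, 130, 126, 126, 126, 127, 127, 125, 126, 125]
46 [31, 22, 116, 121, 123, 121, 125, 124, 126, 129, 125, 125, 125, 127, 126, 134, 43, 36]
49 [31, 26, 126, 120, 145, 164, 167, 168, 167, 169, 164, 165, 145, 126, 124, 134, 27, 33]
52 [37, 34, 126, 165, 166, 168, 165, 166, 163, 168, 169, 168, 167, 171, 129, 135, 29, 43]
55 [36, 36, 163, 163, 165, 169, 182, 191, 191, 206, 181, 168, 165, 172, 165, 132, 36, 36]
58 [38, 44, 167, 160, 168, 186, 199, 190, 167, 169, 176, 183, 171, 169, 172, 161, 31, 35]
61 [38, 37, 169, 166, 167, 195, 196, 159, 155, 164, 170, 178, 180, 172, 172, 167, 38, 37]
64 [42, 42, 170, 164, 168, 180, 180, 150, 157, 171, 172, 176, 181, 183, 173, 140, 30, 40]
67 [43, 34, 175, 164, 168, 168, 179, 170, 169, 174, 176, 181, 187, 168, 159, 131, 24, 38]
70 [42, 35, 128, 143, 165, 170, 168, 167, 175, 188, 181, 174, 168, 140, 123, 126, 35, 39]
73 [41, 42, 131, 118, 119, 139, 163, 164, 164, 162, 165, 135, 123, 123, 125, 131, 24, 42]
76 [43, 39, 129, 118, 120, 124, 125, 125, 122, 124, 125, 127, 129, 124, 126, 131, 32, 43]
79 [44, 36, 133, 121, 120, 125, 122, 122, 123, 123, 126, 125, 125, 126, 125, 130, 36, 40]
82 [45, 35, 131, 118, 122, 123, 124, 124, 126, 125, 126, 126, 129, 127, 122, 131, 42, 43]
85 [45, 31, 131, 123, 123, 123, 126, 124, 128, 124, 126, 125, 127, 125, 127, 126, 40, 48]
88 [47, 39, 41, 37, 40, 36, 44, 42, 38, 46, 40, 40, 43, 35, 40, 32, 39, 45]
```

The pin's disc is centred in the notch (columns 260–286 against notch sides 259–287), with no contact force. Now the last 11 mm down.

>>> send_rows(
  targets="0.0011 -0.0005 0.0035 0 0 0 26;0.0022 -0.001 0.007 0 0 0 26;0.0033 -0.0014 0.0104 0 0 0 26;0.0033 -0.0014 0.0104 0 0 0 26;0.0033 -0.0014 0.0104 0 0 0 26",
)

```text
time_s: 19.63
ee_pos: [411.1, -281.5, 27.1]
ee_rot: [172.4, 17.3, -2.5]
force: [-0.8, 0.8, -0.4]
gripper_width: 39.5
gripper_force: 50.0
```

```bash
python3 - <<'E'
from place import *
from workcell import env
p,Rr=now(); mid=p+Rr@relm; print('mid in seat',pose([0,0,0],-clr.YS,[mid-clr.ST]).round(1),env.state()['torque'].round(2), np.linalg.norm(mid-clr.ST))
E
```

```text
t 19.63 pos [ 411.1 -281.5   27.1] rot [172.35  17.31  -2.51] q [-26.  29. 106. -16.  59.  75.] F [-0.8  0.8 -0.4] w 39.5 50.0
mid in seat [[-3.2  0.4 16.6]] [ 0.17 -0.19 -0.04] 16.93296411500395
```

>>> send_rows(
  targets="0.0003 -0.0001 0.001 0 0 0 26;0.0006 -0.0003 0.002 0 0 0 26;0.0009 -0.0004 0.003 0 0 0 26;0.0009 -0.0004 0.003 0 0 0 26",
)

```text
time_s: 19.97
ee_pos: [411.3, -281.8, 24.3]
ee_rot: [172.3, 17.3, -2.5]
force: [-2.0, -0.9, 2.4]
gripper_width: 39.5
gripper_force: 50.0
```

>>> send_rows(
  targets="0 0 0 0 0 0 30;0 0 0 0 0 0 30;0 0 0 0 0 0 30;0 0 0 0 0 0 30",
  grip_force=3,
)

```text
time_s: 20.3
ee_pos: [411.3, -281.5, 24.0]
ee_rot: [172.4, 17.3, -2.5]
force: [0.7, -0.2, -0.9]
gripper_width: 40.1
gripper_force: 3.0
```

>>> send_rows(
  targets="0 0 0 0 0 0 50;0 0 0 0 0 0 55;0 0 0 0 0 0 60;0 0 0 0 0 0 65;0 0 0 0 0 0 65;0 0 0 0 0 0 65;0 0 0 0 0 0 65",
)

```text
time_s: 20.88
ee_pos: [411.3, -281.5, 24.1]
ee_rot: [172.4, 17.3, -2.5]
force: [0.4, 0.1, -0.8]
gripper_width: 59.1
gripper_force: 0.0
```

```bash
python3 - <<'E'
from place import *
from workcell import eyes
p,Rr=now()
f=eyes.grab_frame('wrist'); np.save('pics/w13.npy',f,allow_pickle=True)
s=cv2.cvtColor(f['image'],cv2.COLOR_BGR2HSV)[...,1]
M=rpy([0,0,clr.YS]); L=np.array([[65,20,3],[65,5,3],[65,-5,3],[65,-20,3],[49,5,3],[49,-5,3],[0,20,3],[0,-20,3]],float)
print('pred flat home',proj(f,clr.ST+L@M.T,1).round(1).tolist())
for v in range(20,200,12): r=(s[v]<80)&(np.arange(560)>180)&(np.arange(560)<380); c=np.where(r)[0]; runs=np.split(c,np.where(np.diff(c)>1)[0]+1); print(v,[(int(a[0]),int(a[-1])) for a in runs if len(a)>3])
E
```

```text
t 20.88 pos [ 411.3 -281.5   24.1] rot [172.35  17.28  -2.5 ] q [-26.  29. 106. -16.  59.  75.] F [ 0.4  0.1 -0.8] w 59.1 0.0
pred flat home [[219.6, 33.1], [261.7, 32.6], [289.4, 33.3], [329.2, 35.6], [260.9, 74.8], [287.6, 75.0], [224.7, 190.0], [315.6, 186.4]]
20 []
32 []
44 []
56 [(220, 260), (287, 326)]
68 [(221, 259), (287, 325)]
80 [(221, 260), (286, 325)]
92 [(221, 324)]
104 [(222, 323)]
116 [(223, 322)]
128 [(223, 321)]
140 [(224, 320), (342, 345)]
152 [(225, 319)]
164 [(225, 318)]
176 [(226, 317)]
188 [(227, 316)]
```

The slate lies flat on the tongue with the pin in the notch, about 4 mm short (notch bottom at row ~86, home at 75). I'll open fully, lift straight up, then turn the hand 90° and push the slate home from behind.

```bash
python3 - <<'E'
from place import *
p,Rr=now()
u=p+[0,0,200]; go(p,Rr,u,Rr); 
Rv=tool(88.15,90); h=np.array([340,-276,190.]); go(u,Rr,[360,-230,224],Rv); go(np.array([360,-230,224]),Rv,[355,-275.8,120],Rv); go(np.array([355,-275.8,120]),Rv,[360,-275.8,38.5],Rv)
E
```

```text
t 20.93 pos [ 411.2 -281.5   24.1] rot [172.35  17.28  -2.5 ] q [-26.  29. 106. -16.  59.  75.] F [-0.2  0.2  0.4] w 59.2 0.0
shift [-0.0594  0.0254 -0.1893] turn [0. 0. 0.] rows 4.8
shift [-0.051  -0.0509  0.0092] turn [ -7.69  19.43 -88.61] rows 12.7
shift [-0.0459 -0.0035  0.104 ] turn [0. 0. 0.] rows 2.7
shift [0.0002 0.005  0.0815] turn [0. 0. 0.] rows 2.0
```

>>> send_rows(
  targets="0 0 0 0 0 0 100;0 0 0 0 0 0 100;0 0 0 0 0 0 100;0 0 0 0 0 0 100",
)

```text
time_s: 21.27
ee_pos: [411.2, -281.5, 24.0]
ee_rot: [172.4, 17.3, -2.5]
force: [-0.3, 0.5, -0.7]
gripper_width: 83.2
gripper_force: 0.0
```

>>> send_rows(
  targets="-0.003 0.0013 -0.0095 0 0 0 100;-0.0089 0.0038 -0.0284 0 0 0 100;-0.0178 0.0076 -0.0568 0 0 0 100;-0.0267 0.0114 -0.085 0 0 0 100;-0.0356 0.0152 -0.1136 0 0 0 100;-0.0445 0.019 -0.142 0 0 0 100;-0.0534 0.0228 -0.17 0 0 0 100;-0.0594 0.0254 -0.1893 0 0 0 100;-0.0594 0.0254 -0.1893 0 0 0 0",
)

```text
time_s: 22.02
ee_pos: [413.1, -282.5, 229.3]
ee_rot: [172.1, 16.8, -2.6]
force: [0.6, -0.8, 0.4]
gripper_width: 87.1
gripper_force: 0.0
```

>>> send_rows(
  targets="-0.025 -0.03 0.005 0 0 -6 0;-0.05 -0.05 0.009 -1 2 -13 0;-0.051 -0.051 0.009 -2 4 -20 0;-0.051 -0.051 0.009 -2.6 6 -27 0;-0.051 -0.051 0.009 -3.2 8 -34 0;-0.051 -0.051 0.009 -3.8 9.5 -40.5 0;-0.051 -0.051 0.009 -4.4 11 -47 0;-0.051 -0.051 0.009 -5 12.5 -53.5 0;-0.051 -0.051 0.009 -5.5 14 -60 0;-0.051 -0.051 0.009 -6 15.5 -66.5 0;-0.051 -0.051 0.009 -6.5 17 -73 0;-0.051 -0.051 0.009 -7 18 -79.5 0",
)

```text
time_s: 23.02
ee_pos: [359.3, -229.4, 224.0]
ee_rot: [-179.7, 1.6, 79.4]
force: [0.1, -0.9, -0.5]
gripper_width: 7.4
gripper_force: 0.0
```

```bash
python3 - <<'E'
from place import *
p,Rr=now(); Rv=tool(88.15,90); go(p,Rr,[355,-240,224],Rv)
E
```

```text
t 23.02 pos [ 359.3 -229.4  224. ] rot [-179.75    1.62   79.38] q [-33.   4. 107.  -2.  69. -22.] F [ 0.1 -0.9 -0.5] w 7.4 0.0
shift [-0.0112 -0.0022  0.0003] turn [-0.38  1.6  -8.77] rows 1.2
```

>>> send_rows(
  targets="-0.011 -0.002 0 -0.4 1.6 -6 0;-0.011 -0.002 0 -0.4 1.6 -8.8 0;-0.011 -0.002 0 -0.4 1.6 -8.8 0;-0.011 -0.002 0 -0.4 1.6 -8.8 0",
)

```text
time_s: 23.35
ee_pos: [355.6, -240.0, 224.3]
ee_rot: [-180.0, 0.1, 87.8]
force: [-0.7, -0.6, 0.7]
gripper_width: 0.3
gripper_force: 0.0
```

```bash
python3 - <<'E'
from place import *
from workcell import eyes
p,Rr=now(); Rv=tool(88.15,90); go(p,Rr,[355,-275.8,120],Rv); go(p,Rr,[362,-275.8,38.5],Rv)
f=eyes.grab_frame('wrist'); np.save('pics/w14.npy',f,allow_pickle=True); print(f['eye'].round(0))
b=cv2.GaussianBlur(f['image'],(3,3),0).astype(int)
def prof(P):
    q=np.rint(proj(f,P,1)).astype(int); return [int(b[v,u,2]) if 0<=u<560 and 0<=v<420 else -1 for u,v in q]
S=lambda x,y,z:pose(clr.ST,clr.YS,np.c_[x,y,np.full(np.shape(x),z-39.)])
xs=np.arange(-84,-50,1.); print('rear along x from -84 z42, y=0',prof(S(xs,0*xs,42)))
xs=np.arange(36,76,1.); 
for y in(0,12,-12): print('front from 36 y',y,prof(S(xs,0*xs+y,42)))
ys=np.arange(-30,31,1.)
for x in(-45,-20,5): print('across x',x,prof(S(0*ys+x,ys,42)))
E
```

```text
t 23.35 pos [ 355.6 -240.   224.3] rot [-1.800e+02  6.000e-02  8.777e+01] q [-36.   5. 106.  -0.  69. -33.] F [-0.7 -0.6  0.7] w 0.3 0.0
shift [-0.0357  0.0008  0.1043] turn [-0.    0.06 -0.38] rows 2.6
shift [-0.0353  0.0078  0.1858] turn [-0.    0.06 -0.38] rows 4.5
[ 359. -162.  396.]
rear along x from -84 z42, y=0 [150, 150, 142, 126, 134, 183, 228, 239, 239, 239, 238, 238, 231, 194, 137, 137, 106, 104, 106, 107, 107, 108, 108, 107, 106, 107, 108, 107, 107, 107, 107, 107, 108, 108]
front from 36 y 0 [99, 99, 98, 98, 98, 99, 105, 143, 143, 202, 199, 199, 147, 131, 162, 162, 202, 228, 238, 238, 240, 240, 239, 239, 239, 239, 239, 239, 239, 234, 234, 187, 117, 117, 106, 138, 183, 183, 229, 247]
front from 36 y 12 [101, 100, 100, 100, 100, 101, 101, 100, 100, 99, 99, 98, 98, 99, 100, 100, 99, 99, 99, 99, 99, 99, 102, 102, 141, 210, 242, 242, 242, 240, 240, 193, 118, 104, 104, 132, 172, 172, 224, 245]
front from 36 y -12 [99, 98, 97, 97, 96, 97, 98, 98, 98, 98, 98, 98, 98, 97, 97, 97, 96, 96, 96, 97, 98, 97, 97, 107, 154, 216, 216, 244, 246, 246, 245, 243, 243, 243, 241, 214, 214, 162,
[... 256 characters left out ...]
09, 108, 93, 87, 87, 120, 146, 148, 148, 148, 149, 149, 150, 149, 148]
across x -20 [148, 148, 149, 149, 149, 149, 148, 148, 146, 131, 110, 100, 100, 99, 100, 100, 101, 101, 102, 102, 102, 102, 102, 102, 103, 103, 103, 103, 104, 105, 109, 116, 118, 118, 113, 107, 105, 105, 105, 105, 106, 106, 107, 107, 107, 107, 107, 108, 97, 82, 100, 100, 133, 147, 148, 149, 149, 149, 149, 149, 149]
across x 5 [147, 147, 147, 148, 149, 149, 150, 144, 131, 131, 117, 106, 101, 99, 99, 100, 100, 101, 109, 109, 144, 208, 248, 254, 254, 243, 230, 234, 247, 247, 250, 236, 219, 224, 224, 254, 254, 232, 175, 175, 121, 104, 104, 105, 105, 105, 105, 105, 101, 88, 101, 101, 140, 160, 154, 144, 144, 144, 150, 150, 149]
```

>>> send_rows(
  targets="-0.018 0 0 0 0 0 0;-0.0355 0.001 0.02 0 0 -0.4 0;-0.0355 0.001 0.05 0 0 -0.4 0;-0.0355 0.001 0.08 0 0 -0.4 0;-0.0355 0.003 0.11 0 0 -0.4 0;-0.0355 0.006 0.14 0 0 -0.4 0;-0.0355 0.0078 0.165 0 0 -0.4 0;-0.0355 0.0078 0.18 0 0 -0.4 0;-0.0355 0.0078 0.1858 0 0 -0.4 0;-0.0355 0.0078 0.1858 0 0 -0.4 0;-0.0355 0.0078 0.1858 0 0 -0.4 0",
)

```text
time_s: 24.32
ee_pos: [363.1, -276.4, 39.3]
ee_rot: [179.9, 0.1, 88.3]
force: [0.2, 0.4, 0.6]
gripper_width: 0.4
gripper_force: 0.0
```

>>> send_rows(
  targets="0 0.005 0 0 0 0 0;0 0.01 0 0 0 0 0;0 0.014 0 0 0 0 0;0 0.016 0 0 0 0 0;0 0.018 0 0 0 0 0;0 0.018 0 0 0 0 0",
)

```text
time_s: 24.82
ee_pos: [381.2, -277.0, 39.1]
ee_rot: [179.9, 0.1, 88.3]
force: [0.4, -0.6, -0.4]
gripper_width: 0.5
gripper_force: 0.0
```

>>> send_rows(
  targets="0 0.001 0 0 0 0 0;0 0.002 0 0 0 0 0;0 0.003 0 0 0 0 0;0 0.004 0 0 0 0 0;0 0.005 0 0 0 0 0;0 0.005 0 0 0 0 0",
)

```text
time_s: 25.32
ee_pos: [385.8, -277.1, 38.9]
ee_rot: [180.0, 0.1, 88.3]
force: [-0.6, 0.0, 0.3]
gripper_width: 0.7
gripper_force: 0.0
```

>>> send_rows(
  targets="0 0.0005 0 0 0 0 0;0 0.001 0 0 0 0 0;0 0.0015 0 0 0 0 0;0 0.002 0 0 0 0 0;0 0.002 0 0 0 0 0",
)

```text
time_s: 25.73
ee_pos: [387.8, -277.1, 38.9]
ee_rot: [180.0, 0.1, 88.3]
force: [-0.5, 0.2, -0.3]
gripper_width: 0.5
gripper_force: 0.0
```

```bash
cat > chk.py <<'E'
from place import *
from workcell import eyes
p,Rr=now()
f=eyes.grab_frame('wrist'); print(f['eye'].round(0))
b=cv2.GaussianBlur(f['image'],(3,3),0).astype(int)
def prof(P):
    q=np.rint(proj(f,P,1)).astype(int); return [int(b[v,u,2]) if 0<=u<560 and 0<=v<420 else -1 for u,v in q]
S=lambda x,y,z:pose(clr.ST,clr.YS,np.c_[x,y,np.full(np.shape(x),z-39.)])
xs=np.arange(40,72,1.); 
for y in(12,-12): print('front from 40 y',y,prof(S(xs,0*xs+y,42)))
xs=np.arange(-76,-56,1.); print('rear from -76',prof(S(xs,0*xs,42)))
ys=np.arange(-26,27,1.)
for x in(-45,-20): print('across from -26, x',x,prof(S(0*ys+x,ys,42)))
E
python3 chk.py
```

```text
t 25.73 pos [ 387.8 -277.1   38.9] rot [1.7996e+02 1.0000e-01 8.8270e+01] q [-37.  21. 116.  -0.  43. -35.] F [-0.5  0.2 -0.3] w 0.5 0.0
[ 390. -199.  210.]
front from 40 y 12 [103, 103, 102, 102, 101, 101, 102, 101, 101, 101, 101, 101, 101, 100, 99, 99, 100, 99, 98, 99, 192, 238, 247, 246, 242, 218, 205, 230, 251, 162, 63, 27]
front from 40 y -12 [101, 100, 100, 101, 100, 99, 99, 99, 99, 100, 100, 100, 99, 100, 100, 99, 79, 56, 46, 46, 45, 45, 46, 46, 46, 46, 47, 49, 48, 49, 49, 48]
rear from -76 [35, 36, 55, 72, 71, 72, 72, 73, 70, 70, 71, 67, 83, 96, 105, 104, 105, 104, 105, 105]
across from -26, x -45 [84, 77, 75, 77, 76, 57, 46, 42, 40, 41, 40, 41, 42, 41, 42, 43, 42, 42, 42, 43, 42, 42, 42, 40, 41, 53, 102, 107, 108, 110, 109, 108, 110, 110, 109, 111, 111, 110, 110, 111, 111, 112, 110, 110, 104, 69, 93, 132, 155, 155, 155, 157, 157]
across from -26, x -20 [83, 79, 77, 77, 74, 65, 51, 43, 56, 112, 129, 114, 108, 105, 104, 103, 103, 103, 106, 106, 106, 106, 105, 105, 108, 107, 107, 108, 115, 108, 107, 107, 108, 107, 107, 108, 108, 107, 108, 107, 107, 107, 107, 106, 103, 86, 64, 146, 158, 156, 156, 159, 161]
```

>>> send_rows(
  targets="0 0.0007 0 0 0 0 0;0 0.0014 0 0 0 0 0;0 0.002 0 0 0 0 0;0 0.0027 0 0 0 0 0;0 0.0034 0 0 0 0 0;0 0.004 0 0 0 0 0;0 0.004 0 0 0 0 0",
)

```text
time_s: 26.37
ee_pos: [391.8, -277.2, 38.8]
ee_rot: [180.0, 0.1, 88.3]
force: [-0.3, -0.6, 0.6]
gripper_width: 0.5
gripper_force: 0.1
```

```bash
python3 chk.py | grep -E "front|^t"
```

```text
t 26.37 pos [ 391.8 -277.2   38.8] rot [1.7996e+02 9.0000e-02 8.8270e+01] q [-37.  21. 116.  -0.  44. -35.] F [-0.3 -0.6  0.6] w 0.5 0.1
front from 40 y 12 [101, 100, 101, 101, 101, 100, 101, 102, 101, 101, 101, 100, 100, 101, 101, 100, 100, 100, 102, 101, 100, 100, 99, 100, 196, 198, 188, 225, 251, 245, 183, 77]
front from 40 y -12 [101, 101, 100, 101, 100, 100, 100, 99, 99, 99, 100, 99, 100, 100, 99, 100, 101, 101, 100, 99, 79, 59, 47, 46, 46, 46, 46, 47, 47, 47, 47, 48]
```

>>> send_rows(
  targets="0 0.0004 0 0 0 0 0;0 0.0008 0 0 0 0 0;0 0.0012 0 0 0 0 0;0 0.0012 0 0 0 0 0",
)

```text
time_s: 26.75
ee_pos: [392.4, -277.1, 38.8]
ee_rot: [-180.0, 0.1, 88.3]
force: [-1.8, 0.5, 0.7]
gripper_width: 0.4
gripper_force: 1.0
```

>>> send_rows(
  targets="0 0.0004 0 0 0 0 0;0 0.0008 0 0 0 0 0;0 0.0012 0 0 0 0 0;0 0.0012 0 0 0 0 0",
)

```text
time_s: 27.08
ee_pos: [392.7, -276.9, 38.7]
ee_rot: [-179.9, 0.0, 88.3]
force: [-5.8, -0.5, 3.3]
gripper_width: 0.9
gripper_force: 3.1
```

```bash
python3 chk.py | grep -E "front|^t"
```

```text
t 27.08 pos [ 392.7 -276.9   38.7] rot [-1.7987e+02  5.0000e-02  8.8300e+01] q [-36.  21. 115.  -0.  44. -35.] F [-5.8 -0.5  3.3] w 0.9 3.1
front from 40 y 12 [103, 103, 103, 103, 102, 101, 101, 103, 103, 103, 102, 100, 100, 100, 101, 102, 102, 101, 100, 100, 100, 100, 100, 105, 137, 169, 181, 216, 248, 251, 126, 38]
front from 40 y -12 [100, 102, 101, 100, 102, 101, 100, 100, 100, 100, 100, 101, 100, 99, 100, 101, 101, 100, 100, 99, 94, 81, 60, 49, 48, 48, 46, 46, 45, 46, 47, 47]
```

A firm stop at 5.8 N: the pin is at the bottom of the notch. Backing off and lifting.

>>> send_rows(
  targets="0 -0.005 0 0 0 0 0;0 -0.015 0 0 0 0 0;0 -0.03 0 0 0 0 0;0 -0.037 -0.03 0 0 0 0;0 -0.037 -0.07 0 0 0 0;0 -0.037 -0.11 0 0 0 0;0 -0.037 -0.15 0 0 0 0;0.015 -0.037 -0.18 0 0 0 0;0.036 -0.037 -0.186 0 0 0 0;0.036 -0.037 -0.186 0 0 0 0;0.036 -0.037 -0.186 0 0 0 0",
)

```text
time_s: 28.05
ee_pos: [357.9, -239.6, 225.2]
ee_rot: [179.9, 0.2, 88.3]
force: [0.9, -0.2, 0.2]
gripper_width: 0.7
gripper_force: 0.0
```

```bash
cat >> chk.py <<'E'
print('pin disc etc along y=0 from 36',prof(S(np.arange(36,72,1.),0*np.arange(36,72,1.),42)))
h=cv2.cvtColor(f['image'],cv2.COLOR_BGR2HSV)
def edge(x,sgn,z=42):
    ys=np.arange(14,27,.25); q=proj(f,S(0*ys+x,sgn*ys,z),1).astype(np.float32); d=b[...,2].astype(np.float32)
    v=cv2.remap(d,q[:,0].reshape(1,-1),q[:,1].reshape(1,-1),1)[0]; return sgn*ys[np.argmax(np.abs(np.diff(v)))],
for x in(-55,-40,-25,-10,30,45): print('edges',x,edge(x,1),edge(x,-1))
g=eyes.grab_frame('top'); t=cv2.cvtColor(g['image'],cv2.COLOR_BGR2HSV)
E
python3 chk.py
```

```text
t 28.05 pos [ 357.9 -239.6  225.2] rot [1.7985e+02 1.7000e-01 8.8350e+01] q [-35.   5. 106.  -0.  69. -34.] F [ 0.9 -0.2  0.2] w 0.7 0.0
[ 360. -161.  397.]
front from 40 y 12 [100, 101, 100, 100, 100, 100, 100, 100, 100, 99, 99, 100, 100, 101, 100, 100, 100, 99, 99, 98, 98, 98, 101, 101, 138, 205, 212, 212, 154, 120, 120, 131]
front from 40 y -12 [99, 97, 97, 97, 97, 97, 97, 97, 98, 98, 98, 98, 97, 97, 97, 97, 97, 97, 97, 96, 96, 96, 96, 122, 184, 184, 233, 245, 244, 244, 244, 229]
rear from -76 [239, 239, 239, 239, 239, 238, 238, 238, 238, 228, 178, 117, 99, 106, 106, 106, 106, 105, 106, 107]
across from -26, x -45 [252, 241, 207, 161, 129, 129, 110, 101, 102, 102, 102, 101, 101, 103, 103, 103, 103, 104, 104, 104, 104, 105, 105, 106, 106, 106, 107, 107, 108, 108, 109, 109, 109, 109, 109, 110, 110, 110, 110, 110, 109, 109, 111, 111, 103, 88, 100, 131, 147, 149, 149, 150, 150]
across from -26, x -20 [148, 148, 148, 146, 131, 110, 110, 99, 97, 99, 99, 101, 102, 101, 102, 102, 102, 103, 103, 104, 104, 104, 103, 104, 105, 105, 105, 106, 106, 106, 107, 107, 107, 107, 106, 107, 107, 107, 107, 107, 106, 107, 109, 109, 101, 86, 99, 132, 149, 149, 150, 150, 151]
pin disc etc along y=0 from 36 [100, 100, 100, 100, 100, 100, 100, 99, 99, 100, 100, 105, 105, 122, 155, 197, 197, 226, 238, 238, 241, 240, 240, 240, 240, 239, 240, 240, 240, 236, 236, 204, 147, 147, 121, 133]
edges -55 (np.float64(20.5),) (np.float64(-20.75),)
edges -40 (np.float64(20.5),) (np.float64(-23.5),)
edges -25 (np.float64(21.0),) (np.float64(-21.25),)
edges -10 (np.float64(21.0),) (np.float64(-20.5),)
edges 30 (np.float64(20.75),) (np.float64(-19.75),)
edges 45 (np.float64(21.0),) (np.float64(-20.0),)
```

The slate runs from −65.5 to 64 mm along the seat axis and its sides are at ±20–21 mm, so it is home, straight and flat. The robot is clear.

```bash
python3 -c "
from workcell import env
print(env.job_done())"
```

```text
the job is handed in; nothing more can be done
None
```

The slate is on the tongue with the pin at the bottom of its notch; camera checks show it flat, straight and chalk up, the robot is clear and nothing else was seen to move, and the job was handed in at about 28 s, though no verdict came back.

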